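Fetch the heat sink from behind the jars

ROBOT

A 6-joint arm with a two-finger parallel gripper is mounted at the origin on a cart in front of the work surface, level with it; the furniture and walls round the work are solid. World frame = base frame: x ahead of the robot, y to its left, z up, the work surface at z = 0. Lengths are in mm, angles in rad, forces in N, time in s.
With the tool pointing down it reaches from about 350 to 775 mm from the base axis. Payload 7.3 kg.
Tool frame: the origin (TCP) lies midway between the tips of the shut fingers; the grasp point (between the pads) lies 19 mm behind it; z points along the fingers, y is the line along which they close (so a half turn about z gives the same grasp; the last joint's range is limited). The gripper opens to 92 mm and grips with 3 to 60 N. Pads are 19 mm wide; open, the fingers measure 130 mm over their backs; the gripper's body (75 mm by 190 mm) begins 47 mm behind the grasp point.
Start: joints at [1.184, 0.342, 1.524, -0, 1.275, -0.146], TCP at [125.186, 509.876, 226.741] pointing down, gripper open.
Joint ranges: [-2.53, 2.53], [-0.77, 2.02], [0.04, 2.7], [-1, 4.14], [0.28, 2.66], [-3.11, 3.11]. Speed limits (rad/s): [2.57, 2.57, 3.14, 3.14, 3.14, 3.14].

INTERFACE

Orientations are given as [roll, pitch, yaw] about the fixed x, y, z axes, in that order (R = Rz(yaw) Ry(pitch) Rx(roll)).
In Python, from plant import readout, vision, order, models gives the robot as it stands. The module is installed in compiled form; this text tells all that it offers.
- The arm moves only by the tool step_arm, never from a script. Its argument "series" is text: rows parted by semicolons, each of 7 numbers parted by spaces: the gripper's target within -1 to 1 (shut at 1, half-way at 0, fully open at -1), then the shift along the tool's x, y, z each as a share of 80 mm, from -1 to 1, then the turn, a rotation vector about the tool's x, y, z each as a share of 2 pi rad, from -1 to 1. In form: jaw x y z ax ay az; .... A call has 1 to 20 rows; each row is the pose to reach, as a shift and turn from the pose commanded when the call began, along the tool's axes at that moment, turning the shorter way round; what a row does not reach only later rows make up. A row lasts 1/10 s, in which the tool goes at most 50 mm and 8.59 degrees, less where a joint would pass 70% of its speed; a pose out of reach is approached as far as the arm can. A call with a number of a shift or a turn outside -1 to 1 is refused whole. A call with a gripper value outside its range is refused whole. The fingers move at their own pace and stop on an object; the grip force is fixed at half the most. Time passes only in rows, so rows that repeat a pose let the fingers close. It gives the time, the measured TCP pose, the force, the opening and the grip force at its end, in the units of the state.
- readout.get_obs(): the state, without advancing time (a new reading comes with each control period).
- vision.capture(name): name is "scene" or "side" or "wrist"; returns a dict with "frame" (480x640x3 uint8, red, green, blue), "depth" (480x640 float32, mm along the optical axis (not along the pixel's ray), 0 where there is no reading), "fovy" (degrees; the focal length in pixels is half the picture's height over the tangent of half this angle, whatever the lens; pixels are square), "cx", "cy" (the principal point, pixels), "rvec" (rotation vector, rad) and "tvec" (3), from world to camera coordinates, as OpenCV has them; the wrist camera has in their place "mount" (4x4, takes a point from camera to tool coordinates, whose origin is the TCP and whose axes are the flange's). Camera axes: x right, y down, z forward; pixel columns grow to the right and rows downward; lengths in mm; the calibration is good to about 2 mm. The wrist camera is an equidistant fisheye: a pixel r from the principal point sees the ray r / f radians off the axis. A picture is of the moment at which its call begins: read the wrist's pose just before it.
- order.close_job(): hands the job in; it is judged then, once.
Trained networks look in a picture, given as the dict that the camera call returned (one of the last four; its "shot" number tells which), for a name from the list of things; names that differ only in an ending like _2 or _b are one class to them, and where a whole thing is asked for, a point or a joint stands for the part that bears it (a point fixed in the world has none). Each returns a list of dicts, best first, with "p" (0 to 1); they miss things now and then, are a little off and sometimes report something else, mostly with a low value. They report only what shows in the picture. A call takes as long as a camera call. They do not tell look-alikes from the thing itself.
- models.look_for(picture, thing): "position" ([column, row] in pixels, amid what is visible of it).
- models.pinpoint(picture, thing): "position" ([column, row] in pixels: a listed point, or the origin of a listed thing).
The state is a dict: "time": time; "joint_positions": joint angles; "dq": joint speeds; "tau": joint torques, N m; "tool_pos": TCP position; "tcp_rot": TCP orientation; "contact_force": force on the tool from outside, world axes, zero at the start; "moment": the same for the moment, N m; "grip_width": finger opening in mm; "finger_force": force on a finger pad.
Only numpy, scipy, OpenCV 4.12 (cv2) and the standard library are available. Lean on these libraries where they do the work, as an engineer would, in place of code of your own. Each camera call takes 0.05 s, during which the arm holds its last target. There are 200 camera calls.

TASK

The heat sink stands in the bay at the back of the small metal parts stand, shut in by two jars on the ledge in front of it. First set both jars upright on the grey mat; then take out the heat sink and set it squarely on the thermal pad of the aluminium plate, matching the pad's outline, while the jars wait on the mat; then put each jar back upright on the very disc it came from. Do not tip a jar over, and leave the small capacitor and the screw tin where they are.

Things in the scene. Friction and masses are not known exactly. Their poses are not given: they have to be found in the camera images.
- wide_jar_center (a point): Wide jar with a white lid, 46 mm diameter, 36 mm high, 0.12 kg. Starts on one of the two discs of the stand (either one). The point is its centre, 18 mm above its underside; z is its axis.
- narrow_jar_center (a point): Narrow jar with a blue lid, 40 mm diameter, 40 mm high, 0.09 kg. Starts on the other disc; about 5 mm of gap to the wide jar. The point is its centre, 20 mm above its underside; z is its axis.
- sink_center (a point): Finned aluminium heat sink, a block 38 mm along its x, 50 mm along its y, 29 mm high, 0.07 kg. Starts in the bay of the stand, its x along the stand's x. The point is its centre, 14.5 mm above its underside.
- stand: Fixed metal stand. Origin on the bench, x to its back, y to its left. Ledge: 14 mm high, x -54 to -2.5 mm, y +-55 mm. Bay behind: floor 2 mm high, side walls 30 mm high at y = +-29 mm, front lips as high with a gap of y +-15 mm, back open but for a 7 mm kerb at x = 47 mm. The heat sink starts near x = 21 mm, y = 0; grip it on its front and back faces, one finger in the gap at the jars' place.
- left_disc (a point): Left dark rubber disc (44 mm diameter) on the ledge of the stand, at stand x = -27 mm, y = +24 mm; the point is its centre on the ledge's surface, 14 mm above the bench.
- right_disc (a point): Right dark rubber disc, same as the left one, at stand x = -27 mm, y = -24 mm.
- side_mat: Fixed plain grey mat lying on the bench, 90 mm along its x, 110 mm along its y, 2 mm thick; origin at the centre of its underside. Room for both jars side by side along y.
- thermal_pad (a point): Centre of the top of the grey thermal pad on the fixed aluminium plate. The plate is 80 mm (x) x 90 mm (y) x 4 mm; a dark screw head at each corner; the pad is 42 mm (x) x 54 mm (y), its top 5 mm above the bench; the heat sink's x goes along the pad's x (either way round).
- small_cap_center (a point): Small loose black capacitor standing on the bench, 22 mm diameter, 35 mm high: not to be disturbed. The point is its centre. (Between it and the robot two tall black compressor vessels stand fixed at the front edge of the bench: keep the arm and gripper clear of them.)
- tin_center (a point): Loose flat screw tin with a red lid, 60 mm diameter, 32 mm high, farther left on the bench: not to be disturbed. The point is its centre.
Things that resemble listed ones, but are neither listed nor needed, are in the scene too. Of the things like the part that bears narrow_jar_center, leave any that is green; of the rest the smaller one is meant. Leave any pink look-alike of the part that bears wide_jar_center alone.

How it is judged:
By the outcome, as a careful person would: the job done as asked, in the order asked, and still so for the second after the job is handed in, with the robot touching nothing.
It also fails if it takes over 109 s, if anything falls off the work surface, if the arm or the gripper's body presses on something with over 40 N, if the wrist force passes 120 N, or if a joint passes its speed limit or range.

## Working session

There is one attempt and no reset: what is moved stays moved. The work goes in short steps, Python scripts to look and compute and a tool call to move; the robot and the scene stay as the last step left them, time stands still between calls to the robot, and variables do not carry over. Pictures are saved under pics/ and viewed, at most 14 in all, crops included, and the job is handed in when it is done.

Besides the shell and the picture viewer there is one more tool, called after "Request:" by a JSON object that holds its "op" and its "data", one argument or row to a line. step_arm: Moves the arm, as the interface text tells. Shift numbers are shares of 80 mm and turn numbers shares of 2 pi rad, none past 1 either way. Its arguments: {"type":"object","properties":{"series":{"type":"string"}},"required":["series"]}

```bash
mkdir -p pics; cat > h.py <<'E'
import numpy as np, cv2
from plant import readout, vision, order, models
from scipy.spatial.transform import Rotation as Ro
def f_of(p): return 240/np.tan(np.radians(p["fovy"])/2)
def ray(p,uv,obs=None):
    f=f_of(p); x=(uv[0]-p["cx"]); y=(uv[1]-p["cy"])
    if "mount" in p:
        r=np.hypot(x,y); th=r/f; s=np.sin(th)/max(r,1e-9)
        d=np.array([x*s,y*s,np.cos(th)])
        R=Ro.from_euler("xyz",obs["tcp_rot"]).as_matrix(); M=np.array(p["mount"])
        return R@M[:3,3]+np.array(obs["tool_pos"]), R@M[:3,:3]@d
    R=cv2.Rodrigues(np.array(p["rvec"],float))[0]; t=np.array(p["tvec"],float).ravel()
    return -R.T@t, R.T@np.array([x/f,y/f,1.])
def at_z(p,uv,z,obs=None):
    o,d=ray(p,uv,obs); return o+d*(z-o[2])/d[2]
def by_depth(p,uv,obs=None):
    o,d=ray(p,uv,obs); u,v=int(round(uv[0])),int(round(uv[1])); z=float(p["depth"][v,u])
    if "mount" in p:
        r=np.hypot(uv[0]-p["cx"],uv[1]-p["cy"])/f_of(p); return o+d*z/np.cos(r)
    return o+d*z
def tri(l):
    A=np.zeros((3,3));b=np.zeros(3)
    for o,d in l:
        d=d/np.linalg.norm(d);P=np.eye(3)-np.outer(d,d);A+=P;b+=P@o
    x=np.linalg.solve(A,b); return x
def cloud(p,obs=None):
    v,u=np.mgrid[0:480,0:640]; z=p["depth"].astype(float); f=f_of(p)
    x=u-p["cx"];y=v-p["cy"]
    if "mount" in p:
        r=np.hypot(x,y)+1e-9;k=np.tan(np.minimum(r/f,1.5))/r
        c=np.stack([x*k*z,y*k*z,z],-1);M=np.array(p["mount"]);R=Ro.from_euler("xyz",obs["tcp_rot"]).as_matrix()
        w=(c@M[:3,:3].T+M[:3,3])@R.T+np.array(obs["tool_pos"])
    else:
        c=np.stack([x*z/f,y*z/f,z],-1);R=cv2.Rodrigues(np.array(p["rvec"],float))[0]
        w=(c-np.array(p["tvec"],float).ravel())@R
    w[z==0]=np.nan; return w
def save(p,n): cv2.imwrite("pics/"+n+".png",p["frame"][:,:,::-1])
E
python3 - <<'E'
from h import *
o=readout.get_obs(); print({k:np.round(v,3) for k,v in o.items()})
for c in ["scene","side","wrist"]:
    ob=readout.get_obs(); p=vision.capture(c); save(p,c+"0"); print(c,p["fovy"],p["cx"],p["cy"])
    if c=="wrist": print(np.round(p["mount"],3))
    for n in ["wide_jar_center","narrow_jar_center","sink_center","stand","left_disc","right_disc","side_mat","thermal_pad","small_cap_center","tin_center"]:
        for q in models.pinpoint(p,n)[:4]:
            if q["p"]>.2: print(" ",n,round(q["p"],2),np.round(q["position"]),np.round(by_depth(p,q["position"],ob)))
E
```

```text
{'time': np.float64(0.0), 'joint_positions': array([ 1.184,  0.343,  1.525, -0.   ,  1.275, -0.146]), 'dq': array([ 0.   , -0.001,  0.001, -0.   ,  0.001, -0.002]), 'tau': array([ -0.   , -43.124, -24.423,   0.072,   0.056,  -0.   ]), 'tool_pos': array([125.03 , 509.489, 226.052]), 'tcp_rot': array([-3.14 , -0.   ,  2.901]), 'contact_force': array([0.487, 0.094, 0.532]), 'moment': array([-0.03 ,  0.042,  0.057]), 'finger_force': np.float64(0.0), 'grip_width': np.float64(91.71)}
scene 47.10463305150601 323.92526963230347 234.80028087259032
  wide_jar_center 0.98 [286. 241.] [418. 352.  50.]
  wide_jar_center 0.94 [267. 295.] [331. 293.  38.]
  narrow_jar_center 0.91 [213. 263.] [304. 396.  48.]
  narrow_jar_center 0.87 [165. 245.] [277. 499.  31.]
  narrow_jar_center 0.78 [265. 226.] [413. 399.  54.]
  narrow_jar_center 0.61 [330. 186.] [582. 419.  32.]
  sink_center 0.55 [297. 225.] [468. 384.  31.]
  left_disc 0.68 [267. 236.] [414. 399.  31.]
  right_disc 0.94 [285. 245.] [307. 205. 227.]
  thermal_pad 0.66 [385. 223.] [605. 301.   4.]
  tin_center 0.62 [332. 185.] [589. 420.  30.]
[... 438 characters left out ...]
0.57 [330. 207.] [452. 388.  12.]
  left_disc 0.56 [324. 187.] [433. 398.  46.]
  left_disc 0.23 [318. 207.] [449. 354.  49.]
  right_disc 0.76 [318. 210.] [449. 354.  42.]
  side_mat 0.92 [318. 366.] [650.  37. 311.]
  thermal_pad 0.61 [378. 290.] [605. 290.   7.]
  small_cap_center 0.75 [291. 265.] [466. 242.  32.]
  tin_center 0.77 [413. 225.] [600. 418.  32.]
wrist 65.70646984690485 315.2075792332164 245.41557354179537
[[-0.00000e+00 -9.69000e-01 -2.45000e-01  6.55120e+01]
 [ 1.00000e+00 -0.00000e+00 -1.00000e-03  1.84000e-01]
 [ 0.00000e+00 -2.45000e-01  9.69000e-01 -1.58858e+02]
 [ 0.00000e+00  0.00000e+00  0.00000e+00  1.00000e+00]]
  narrow_jar_center 0.6 [351. 354.] [271. 514.  41.]
```

View pics/scene0.png

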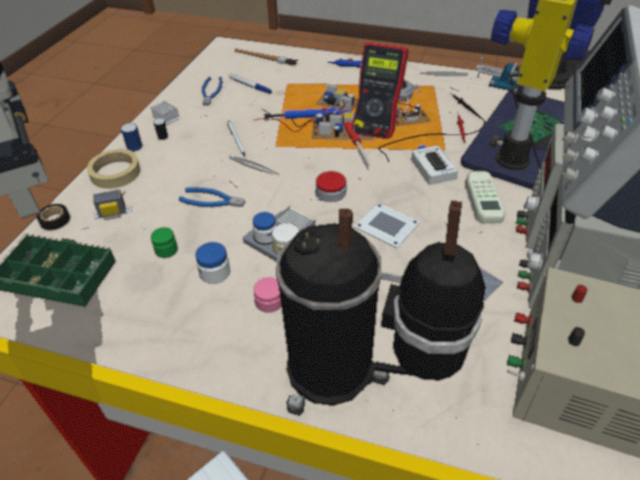

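View pics/side0.png

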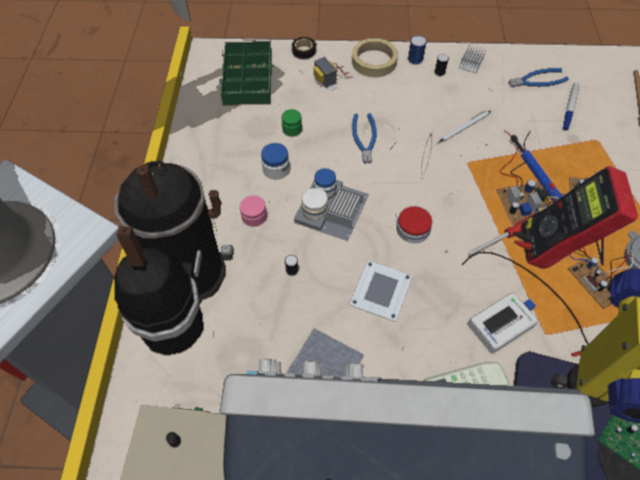

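Scene/side: jars on the stand are blue (side 325,181; scene 265,226) and white (side 315,203; scene 286,241). The look-alikes are a larger blue jar (275,159 side), a green one (291,122) and a pink one (253,209). The pad is at side (380,290), the mat at (325,355) partly hidden behind the oscilloscope, the cap at (291,265) and the tin at (413,223).

```bash
python3 - <<'E'
from h import *
S=vision.capture("side");C=vision.capture("scene")
ws=cloud(S);wc=cloud(C)
big=cv2.resize(S["frame"][150:400,200:440],None,fx=3,fy=2.4*1,interpolation=cv2.INTER_CUBIC)
cv2.imwrite("pics/crop1.png",cv2.resize(S["frame"][145:345,220:480],None,fx=3,fy=3,interpolation=cv2.INTER_CUBIC)[:,:,::-1])
# height map, 25mm cells, max height
P=np.concatenate([ws.reshape(-1,3),wc.reshape(-1,3)]);P=P[~np.isnan(P[:,0])]
xs=np.arange(100,800,25);ys=np.arange(600,-225,-25)
print("x cols",xs)
for y in ys:
    r=[]
    for x in xs:
        m=(abs(P[:,0]-x-12.5)<12.5)&(abs(P[:,1]-y-12.5)<12.5)&(P[:,2]<700)
        r.append("%4d"%np.percentile(P[m,2],95) if m.sum()>3 else "   .")
    print("%4d"%y,*r)
for uv in [(318,331),(362,352),(298,362),(290,370),(325,350)]: print(uv,np.round(by_depth(S,uv)), np.round(at_z(S,uv,2)))
E
```

```text
x cols [100 125 150 175 200 225 250 275 300 325 350 375 400 425 450 475 500 525
 550 575 600 625 650 675 700 725 750 775]
 600   29   29   36    2    2    2    2    2    2    2    9   10   11    3    2    2    3    9    3    3    3    4    4   19   27   29   24   30
 575   30   28  335  331    2    2    2    2    2    2    3   11   10   11    3    2    2    8    3    3    3    3    4    9   32   32   32   31
 550   23   30  331   38   33    2    2    3    2    2    2   10   11   11    2    3    3    5    5    2    3    3    3    5   28   29   30  130
 525   31   29  335   33   21    2   40   42    2    2    2    2    9   12   10    2    3    3    3    2    3    2    3    4    4   23   68  119
 500   35  334  310    2    2    2   41   42   37    2    2    2    2    9    9    2    3    3    2    3    3    3    3    3    3   21   54   96
 475   22  348  393    2    2    3   11   39    2    2    2    2    2    2    2    2    2    3    2    3    3    2    2    3    3   16   45   75
 450  340  392    2    2    2    2    2    2    2    2    2    2    2    2    2    3    2    2    3   34   3
[... 3331 characters left out ...]
  126  126    .    .    .    .    .    .
-150    .  -23    .    .    .    .    .    .    .   31   32   30    2    2    2  125  126  126  126  126    .    .    .    .    .    .    .    .
-175    .    .    .    .    .    .    .    .    .    .   32   31    2    2    1  123  126  125    .    .    .    .    .    .    .    .    .    .
-200    .    .    .    .    .    .    .    .    .    .    .   32   31    .    2    2   81    .    .    .    .    .    .    .    .    .    .    .
(318, 331) [559. 178.   3.] [559. 178.   2.]
(362, 352) [635. 185.   2.] [635. 185.   2.]
(298, 362) [560. 118.   3.] [560. 119.   2.]
(290, 370) [557. 101.   3.] [557. 101.   2.]
(325, 350) [585. 157.   3.] [585. 157.   2.]
```

View pics/crop1.png

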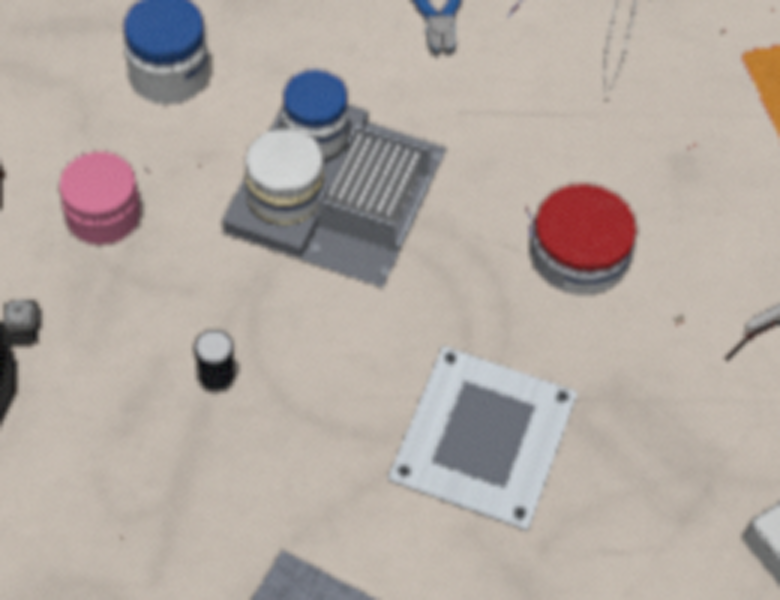

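The crop confirms the choice: a small blue jar (315,110) on the left disc and a white one (285,175) on the right disc, with the finned sink behind them. The pink, green and larger blue jars stand on the bench. Next I bring the wrist camera over the stand.

```bash
cat >> h.py <<'E'
def plan(way,jaw,step=30.,start=None,pad=2):
    """way: list of (x,y,z,yaw) ; prints calls"""
    ob=readout.get_obs()
    p=np.array(ob["tool_pos"],float); R=Ro.from_euler("xyz",ob["tcp_rot"]); 
    for w in way:
        T=Ro.from_euler("xyz",[np.pi,0,w[3]]); goal=np.array(w[:3],float)
        while 1:
            d=R.inv().apply(goal-p); k=min(1,78/max(1e-9,abs(d).max()))
            rv=(R.inv()*T).as_rotvec()
            s=d*k/80; a=rv*k/(2*np.pi)
            n=max(int(np.ceil(np.linalg.norm(d*k)/step)),int(np.ceil(np.linalg.norm(rv*k)/0.14)),1)
            rows=[np.r_[s*(i+1)/n,a*(i+1)/n] for i in range(n)]+[np.r_[s,a]]*(pad if k==1 else 0)
            rows=rows[-20:]
            print("; ".join("%g "%jaw+" ".join("%g"%round(v,3) for v in r) for r in rows)); 
            p=p+R.apply(d*k); R=R*Ro.from_rotvec(rv*k)
            if k==1: break
        print("--")
E
python3 -c "
from h import *
plan([(400,390,250,1.77)],-1,45)"
```

```text
-1 -0.325 -0.056 -0.026 0 -0 0.016; -1 -0.65 -0.112 -0.051 0 -0 0.032; -1 -0.975 -0.168 -0.077 0 -0 0.048
-1 -0.325 0.042 -0.025 0 -0 0.016; -1 -0.65 0.084 -0.051 0 -0 0.031; -1 -0.975 0.125 -0.076 0 -0 0.047
-1 -0.325 0.147 -0.028 0 -0 0.017; -1 -0.65 0.294 -0.055 0 -0 0.034; -1 -0.975 0.441 -0.083 0 -0 0.051
-1 -0.259 0.24 -0.027 0 -0 0.017; -1 -0.517 0.479 -0.055 0 -0 0.034; -1 -0.517 0.479 -0.055 0 -0 0.034; -1 -0.517 0.479 -0.055 0 -0 0.034
--
```

Request:
{"op": "step_arm", "data": {
  "series": "-1 -0.32 -0.06 -0.03 0 0 0.016; -1 -0.65 -0.11 -0.05 0 0 0.032; -1 -0.98 -0.17 -0.08 0 0 0.048"
}}

```text
time: 2.05
tool_pos: [198.7, 477.6, 233.2]
tcp_rot: [3.142, -0.0, 2.596]
contact_force: [0.8, 0.3, -0.4]
grip_width: 91.9
finger_force: 0.0
```

Request:
{"op": "step_arm", "data": {
  "series": "-1 -0.32 0.04 -0.03 0 0 0.016; -1 -0.65 0.08 -0.05 0 0 0.031; -1 -0.98 0.13 -0.08 0 0 0.047"
}}

```text
time: 2.35
tool_pos: [271.5, 445.9, 239.6]
tcp_rot: [3.142, -0.0, 2.3]
contact_force: [0.1, -0.5, 0.1]
grip_width: 91.6
finger_force: 0.0
```

Request:
{"op": "step_arm", "data": {
  "series": "-1 -0.32 0.15 -0.03 0 0 0.017; -1 -0.65 0.29 -0.06 0 0 0.034; -1 -0.98 0.44 -0.08 0 0 0.051"
}}

```text
time: 2.65
tool_pos: [350.2, 411.2, 246.2]
tcp_rot: [3.141, -0.0, 1.979]
contact_force: [-0.9, 0.8, -0.5]
grip_width: 91.8
finger_force: 0.0
```

Request:
{"op": "step_arm", "data": {
  "series": "-1 -0.26 0.24 -0.03 0 0 0.017; -1 -0.52 0.48 -0.06 0 0 0.034; -1 -0.52 0.48 -0.06 0 0 0.034; -1 -0.52 0.48 -0.06 0 0 0.034"
}}

```text
time: 3.05
tool_pos: [401.2, 388.8, 250.5]
tcp_rot: [-3.141, -0.0, 1.77]
contact_force: [0.1, 0.5, -0.0]
grip_width: 91.9
finger_force: 0.0
```

```bash
cat > w.py <<'E'
from h import *; import sys,pickle
tag=sys.argv[1]
ob=readout.get_obs(); p=vision.capture("wrist"); save(p,tag); pickle.dump((ob,p),open(tag+".pkl","wb"))
print(np.round(ob["tool_pos"],1),np.round(ob["tcp_rot"],3))
for n in sys.argv[2:]:
    for q in models.pinpoint(p,n)[:4]:
        if q["p"]>.2: print(" ",n,round(q["p"],2),np.round(q["position"],1),np.round(by_depth(p,q["position"],ob),1))
E
python3 w.py wa wide_jar_center narrow_jar_center sink_center stand left_disc right_disc side_mat thermal_pad small_cap_center
python3 -c "
from h import *
plan([(480,340,270,1.77)],-1,45)
plan([(480,340,270,1.77),(580,215,290,1.77)],-1,45)"
```

```text
[401.2 388.8 250.5] [-3.141 -0.     1.77 ]
  wide_jar_center 0.87 [251.1 277.3] [346.3 312.6  37. ]
  wide_jar_center 0.86 [339.9 242.9] [429.5 371.6  51.4]
  narrow_jar_center 0.98 [238.8 176.9] [319.4 416.9  50.9]
  narrow_jar_center 0.77 [229.4  77. ] [288.7 514.3  41.5]
  narrow_jar_center 0.65 [343.1 192. ] [421.5 422.1  54.8]
  narrow_jar_center 0.29 [383.1 224.5] [475.1 393.4  17.9]
  sink_center 0.67 [382.4 220.5] [474.8 396.5  11. ]
  stand 0.56 [360.4 216. ] [449.3 396.7  13.6]
  small_cap_center 0.7 [343.1 338.4] [402.6 414.6 334.7]
-1 -0.266 0.283 -0.08 0 -0 0; -1 -0.533 0.565 -0.16 0 -0 0; -1 -0.799 0.848 -0.24 0 -0 0; -1 -0.799 0.848 -0.24 0 -0 0; -1 -0.799 0.848 -0.24 0 -0 0
--
-1 -0.266 0.283 -0.08 0 -0 0; -1 -0.533 0.565 -0.16 0 -0 0; -1 -0.799 0.848 -0.24 0 -0 0; -1 -0.799 0.848 -0.24 0 -0 0; -1 -0.799 0.848 -0.24 0 -0 0
--
-1 -0.488 0.251 -0.069 -0 0 0; -1 -0.975 0.502 -0.137 -0 0 0
-1 -0.402 0.207 -0.056 -0 0 0; -1 -0.804 0.414 -0.113 -0 0 0; -1 -0.804 0.414 -0.113 -0 0 0; -1 -0.804 0.414 -0.113 -0 0 0
--
```

View pics/wa.png

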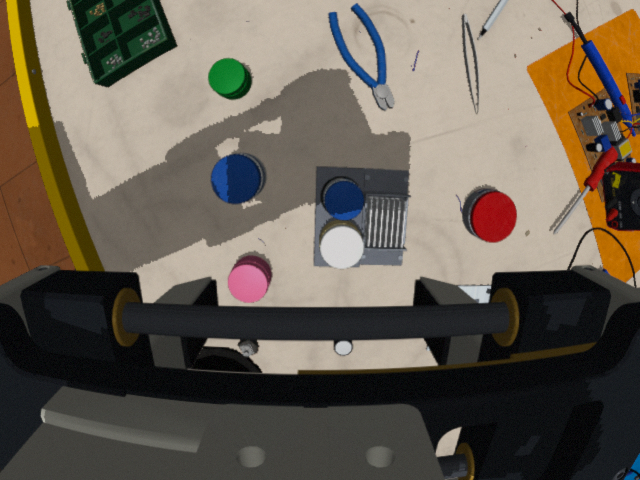

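Wrist view: the blue jar is at (343,198), the white one at (341,243) and the sink at (385,221). Pink is at (249,278), large blue at (237,178), green at (229,78), the tin at (492,216) and the cap at (343,348). I cross-check the calibration by triangulation.

```bash
python3 - <<'E'
from h import *
import pickle
ob,W=pickle.load(open("wa.pkl","rb"))
S=vision.capture("side");C=vision.capture("scene")
cs,cc,cw=cloud(S),cloud(C),cloud(W,ob)
hsv=lambda p:cv2.cvtColor(p["frame"],cv2.COLOR_RGB2HSV)
def rep(name,f,zmin,zmax,xr,yr):
    for nm,p,w in (("side",S,cs),("scene",C,cc),("wrist",W,cw)):
        m=f(hsv(p))&(w[...,2]>zmin)&(w[...,2]<zmax)&(w[...,0]>xr[0])&(w[...,0]<xr[1])&(w[...,1]>yr[0])&(w[...,1]<yr[1])
        q=w[m]; print(name,nm,len(q),np.round(np.median(q,0),1) if len(q) else "", np.round((np.percentile(q,2,0)+np.percentile(q,98,0))/2,1) if len(q) else "")
red=lambda h:((h[...,0]<8)|(h[...,0]>172))&(h[...,1]>150)
blue=lambda h:(h[...,0]>100)&(h[...,0]<125)&(h[...,1]>120)
white=lambda h:(h[...,1]<60)&(h[...,2]>100)
pink=lambda h:(h[...,0]>160)&(h[...,1]>70)
rep("tin",red,25,40,(540,650),(370,470))
rep("narrow",blue,48,60,(395,470),(370,450))
rep("wide",white,46,56,(395,480),(320,400))
rep("pink",pink,30,42,(300,380),(250,340))
for nm,p,w,o in (("side",S,cs,None),("scene",C,cc,None),("wrist",W,cw,ob)):
    q=w[(w[...,2]>-10)&(w[...,2]<12)&(w[...,0]>350)&(w[...,0]<550)&(w[...,1]>250)&(w[...,1]<550)]
    print(nm,len(q),np.median(q[:,2]), "near/far in y", np.median(q[q[:,1]>450][:,2]),np.median(q[q[:,1]<350][:,2]))
E
```

```text
tin side 691 [598.2 428.4  32.2] [597.9 428.7  32.1]
tin scene 441 [591.3 428.4  33. ] [592.  429.1  32.3]
tin wrist 1793 [594.3 431.4  32.8] [595.  431.2  31.8]
narrow side 283 [426.3 411.1  53.9] [425.8 411.6  53.9]
narrow scene 276 [420.8 410.9  54.5] [420.7 412.9  53.1]
narrow wrist 1207 [423.8 414.5  54.9] [424.  414.3  54.9]
wide side 448 [433.1 365.2  49.9] [433.1 365.6  49.8]
wide scene 382 [428.4 369.1  50.8] [430.  370.5  50.2]
wide wrist 1483 [432.  367.8  50.9] [432.1 367.4  50.7]
pink side 442 [345.2 301.6  36.1] [344.8 302.6  35.2]
pink scene 478 [337.5 303.8  36.6] [339.  304.3  34.9]
pink wrist 1262 [343.4 306.2  36.9] [343.2 305.3  35.4]
side 12259 0.32317989053761265 near/far in y 0.2618848301459884 0.2359545103087411
scene 5230 1.0866640461525803 near/far in y 1.1337078076596967 0.9656074638373272
wrist 32249 0.943232607450625 near/far in y 0.8800118572837903 0.9089039534439678
```

Request:
{"op": "step_arm", "data": {
  "series": "-1 -0.27 0.28 -0.2 0 0 0; -1 -0.53 0.56 -0.4 0 0 0; -1 -0.8 0.85 -0.6 0 0 0; -1 -0.8 0.85 -0.6 0 0 0"
}}

```text
time: 4.05
tool_pos: [483.9, 337.9, 300.6]
tcp_rot: [3.137, -0.0, 1.766]
contact_force: [-0.1, 0.6, 0.1]
grip_width: 91.4
finger_force: 0.0
```

Request:
{"op": "step_arm", "data": {
  "series": "-1 -0.49 0.25 -0.1 0 0 0; -1 -0.98 0.5 -0.2 0 0 0"
}}

```text
time: 4.25
tool_pos: [534.7, 270.9, 314.5]
tcp_rot: [-3.141, -0.0, 1.772]
contact_force: [1.0, -0.2, -0.3]
grip_width: 91.7
finger_force: 0.0
```

Request:
{"op": "step_arm", "data": {
  "series": "-1 -0.49 0.2 0 0 0 0; -1 -0.95 0.3 0 0 0 0; -1 -0.95 0.3 0 0 0 0; -1 -0.95 0.3 0 0 0 0"
}}

```text
time: 4.65
tool_pos: [573.4, 200.8, 314.2]
tcp_rot: [-3.141, -0.001, 1.768]
contact_force: [0.1, 0.1, 0.4]
grip_width: 91.5
finger_force: 0.0
```

```bash
python3 w.py wb side_mat thermal_pad small_cap_center
```

```text
[573.4 200.8 314.2] [-3.141e+00 -1.000e-03  1.768e+00]
  side_mat 0.64 [322.5 261.8] [597.3 128.2   2.2]
  thermal_pad 0.92 [353.8 134.5] [602.5 298.2   5.3]
  small_cap_center 0.71 [232.7 152.9] [464.2 248.3  36.9]
```

View pics/wb.png

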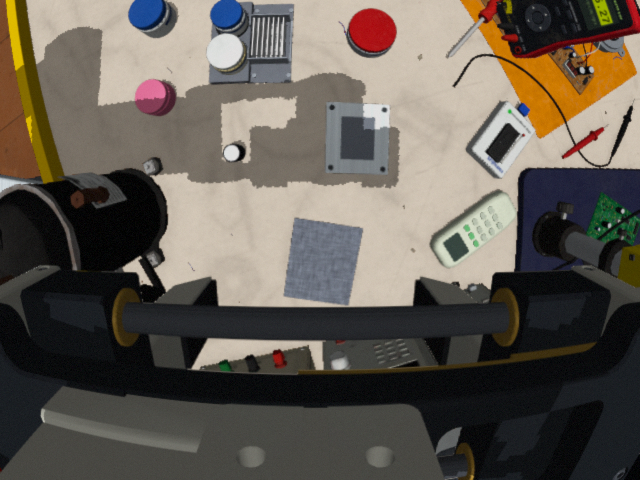

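Wrist: mat corners are at about (297,218), (363,228), (349,304), (284,293), all free. The pad is at (354,134), the cap at (232,153), the vessels at lower left and the scope's knobs below the mat.

```bash
python3 - <<'E'
from h import *; import pickle
ob,W=pickle.load(open("wb.pkl","rb"))
for uv in [(297,218),(363,228),(349,304),(284,293)]: print("mat",np.round(at_z(W,uv,2,ob),1))
w=cloud(W,ob)
for u,v in [(220,365),(280,358),(335,362),(400,350),(420,355)]: print(u,v,np.round(w[v,u]))
for c in "ab":
    ob,W=pickle.load(open("w%s.pkl"%c,"rb")); w=cloud(W,ob)
    m=(w[...,0]>395)&(w[...,0]<500)&(w[...,1]>340)&(w[...,1]<460)&(w[...,2]>9)&(w[...,2]<16)
    # ledge edges: fit rect on ledge+bay points
    m2=(w[...,0]>380)&(w[...,0]<530)&(w[...,1]>320)&(w[...,1]<480)&(w[...,2]>5)
    r=cv2.minAreaRect(w[m2][:,:2].astype(np.float32)); print("stand all",r,m2.sum())
    r=cv2.minAreaRect(w[m][:,:2].astype(np.float32)); print("ledge",r,m.sum())
E
python3 -c "
from h import *
plan([(520,300,300,1.745),(435,345,200,1.745)],-1,45)"
```

```text
mat [553.4 179.3   2. ]
mat [639.8 183.3   2. ]
mat [645.4  75.7   2. ]
mat [554.9  74.3   2. ]
220 365 [488. -27.  55.]
280 358 [566.   5.  56.]
335 362 [630.  37.  96.]
400 350 [704.  64.  93.]
420 355 [723.  71. 111.]
stand all ((443.4601135253906, 393.68096923828125), (119.61690521240234, 109.06953430175781), 9.804438591003418) 68916
ledge ((450.3707580566406, 394.55712890625), (100.70114135742188, 108.4289321899414), 8.922286987304688) 1731
stand all ((451.6585998535156, 393.9512634277344), (103.68675231933594, 110.6588363647461), 10.081445693969727) 5251
ledge ((448.5040283203125, 393.1579895019531), (106.21662139892578, 102.91897583007812), 89.98463439941406) 919
-1 0.488 -0.149 0.068 -0 -0 0.002; -1 0.975 -0.297 0.136 -0 -0 0.003
-1 0.351 -0.115 0.049 -0 -0 0.001; -1 0.351 -0.115 0.049 -0 -0 0.001; -1 0.351 -0.115 0.049 -0 -0 0.001
--
-1 0.192 -0.247 0.325 -0 -0 -0; -1 0.384 -0.493 0.65 -0 -0 -0; -1 0.576 -0.74 0.975 -0 -0 -0
-1 0.162 -0.209 0.275 -0 -0 -0; -1 0.162 -0.209 0.275 -0 -0 -0; -1 0.162 -0.209 0.275 -0 -0 -0
--
```

Request:
{"op": "step_arm", "data": {
  "series": "-1 0.49 -0.15 0.07 0 0 0.002; -1 0.98 -0.3 0.14 0 0 0.003; -1 0.98 -0.3 0.14 0 0 0.003"
}}

```text
time: 5.15
tool_pos: [531.4, 277.9, 303.1]
tcp_rot: [-3.14, -0.002, 1.757]
contact_force: [0.3, -0.4, -1.2]
grip_width: 91.8
finger_force: 0.0
```

Request:
{"op": "step_arm", "data": {
  "series": "-1 0.45 -0.2 0.3 0 0 0; -1 0.7 -0.55 0.65 0 0 0; -1 0.7 -0.7 0.95 0 0 0; -1 0.7 -0.7 0.95 0 0 0"
}}

```text
time: 5.55
tool_pos: [466.1, 318.2, 224.8]
tcp_rot: [-3.135, 0.002, 1.754]
contact_force: [-0.2, 0.6, 0.1]
grip_width: 92.0
finger_force: 0.0
```

Request:
{"op": "step_arm", "data": {
  "series": "-1 0.1 -0.25 0.33 0 0 0; -1 0.2 -0.36 0.4 0 0 0; -1 0.2 -0.36 0.4 0 0 0; -1 0.2 -0.36 0.4 0 0 0"
}}

```text
time: 5.95
tool_pos: [439.7, 329.3, 197.1]
tcp_rot: [3.139, -0.001, 1.751]
contact_force: [-0.1, -0.4, 0.7]
grip_width: 91.7
finger_force: 0.0
```

```bash
python3 w.py wc stand sink_center left_disc right_disc wide_jar_center narrow_jar_center; python3 - <<'E'
from h import *; import pickle
obs=[pickle.load(open("w%s.pkl"%c,"rb"))[0] for c in "abc"]
Q=[[1.184,.342,1.524,0,1.275,-.146]]+[o["joint_positions"] for o in obs]
P=[[125.186,509.876,226.741]]+[o["tool_pos"] for o in obs]
Q=np.array(Q);P=np.array(P);print(np.round(Q,3))
lat=[-np.sin(q[0])*p[0]+np.cos(q[0])*p[1] for q,p in zip(Q,P)];r=np.array([np.cos(q[0])*p[0]+np.sin(q[0])*p[1] for q,p in zip(Q,P)])
print("lat",np.round(lat,1))
s2,c2,s3,c3=np.sin(Q[:,1]),np.cos(Q[:,1]),np.sin(Q[:,1]+Q[:,2]),np.cos(Q[:,1]+Q[:,2])
o=np.ones(4);z=np.zeros(4)
A=np.r_[np.c_[s2,s3,o,z],np.c_[c2,c3,z,o]]
s=np.linalg.lstsq(A,np.r_[r,P[:,2]],rcond=None);print(np.round(s[0],1),s[1])
ob,W=pickle.load(open("wc.pkl","rb"));w=cloud(W,ob);h=cv2.cvtColor(W["frame"],cv2.COLOR_RGB2HSV)
inb=(w[...,0]>380)&(w[...,0]<520)&(w[...,1]>330)&(w[...,1]<460)
for n,m,rad in (("narrow",inb&(w[...,2]>49)&(h[...,0]>100)&(h[...,0]<125)&(h[...,1]>100),0),("wide",inb&(w[...,2]>44)&(w[...,2]<53)&(h[...,1]<70)&(h[...,2]>80),0)):
    q=w[m];print(n,cv2.minEnclosingCircle(q[:,:2].astype(np.float32)),np.round(np.median(q,0),1))
E
```

```text
[439.7 329.3 197.1] [ 3.139e+00 -1.000e-03  1.751e+00]
  stand 0.68 [339.4 157.3] [450.7 394.4  15. ]
  sink_center 0.59 [366.1 161.3] [475.1 395.6  18. ]
  wide_jar_center 0.55 [316.8 184.6] [434.3 368.9  50.9]
  wide_jar_center 0.55 [209.5 232.4] [346.9 309.5  37.1]
  narrow_jar_center 0.86 [195.3 113.8] [324.  411.7  53.2]
  narrow_jar_center 0.85 [188.3   9.5] [292.7 508.5  41.2]
  narrow_jar_center 0.79 [316.5 129.1] [425.9 413.4  56.8]
[[ 1.184e+00  3.420e-01  1.524e+00  0.000e+00  1.275e+00 -1.460e-01]
 [ 6.320e-01  3.880e-01  1.388e+00  0.000e+00  1.366e+00  4.330e-01]
 [ 2.100e-01  4.570e-01  1.110e+00  1.000e-03  1.576e+00  1.300e-02]
 [ 5.030e-01  4.090e-01  1.506e+00 -0.000e+00  1.223e+00  3.230e-01]]
lat [76.4 76.5 76.6 76.3]
[ 611.9  385.6  -56.3 -236.3] [62.77859373]
narrow ((450.978271484375, 365.6127014160156), 74.54957580566406) [434.9 362.9 287.6]
wide ((432.29412841796875, 367.4609375), 22.224491119384766) [432.5 367.6  50.9]
```

View pics/wc.png

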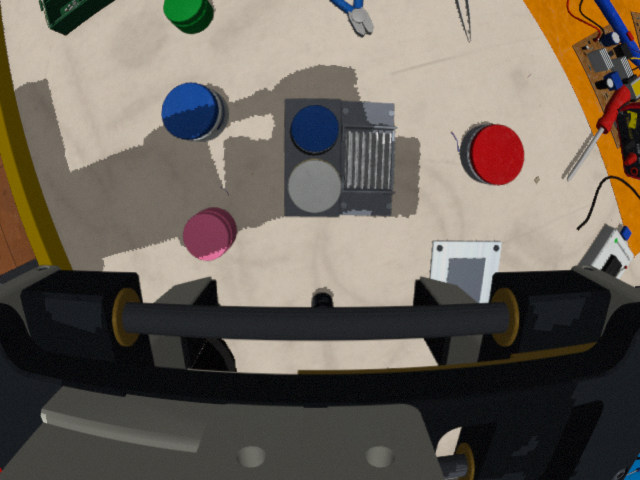

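Wrist: the blue lid is at (316,129), the white at (315,186) and the sink at (370,160), with the stand aligned to the tool (yaw 0.176). Now I grasp the wide jar across stand x.

```bash
python3 -c "
from h import *
plan([(432.2,367.5,110,1.747),(432.2,367.5,35,1.747)],-1,20)"
```

```text
-1 0.089 0.001 0.195 0 -0 0; -1 0.179 0.002 0.39 0 -0 0; -1 0.268 0.003 0.585 0 -0 0; -1 0.358 0.004 0.78 0 -0 0; -1 0.447 0.005 0.975 0 -0 0.001
-1 0.045 0 0.098 0 -0 0; -1 0.045 0 0.098 0 -0 0; -1 0.045 0 0.098 0 -0 0
--
-1 0 -0 0.234 -0 0 -0; -1 0 -0 0.469 -0 0 -0; -1 0 -0 0.703 -0 0 -0; -1 0 -0 0.938 -0 0 -0; -1 0 -0 0.938 -0 0 -0; -1 0 -0 0.938 -0 0 -0
--
```

Request:
{"op": "step_arm", "data": {
  "series": "-1 0.15 0 0.2 0 0 0; -1 0.3 0 0.4 0 0 0; -1 0.4 0 0.6 0 0 0; -1 0.49 0.005 0.8 0 0 0; -1 0.49 0.005 0.98 0 0 0.001; -1 0.49 0.005 0.98 0 0 0.001; -1 0.49 0.005 0.98 0 0 0.001"
}}

```text
time: 7.0
tool_pos: [431.9, 367.4, 117.4]
tcp_rot: [-3.142, -0.0, 1.745]
contact_force: [-0.6, -0.6, 0.1]
grip_width: 91.6
finger_force: 0.0
```

```bash
python3 -c "
from h import *
plan([(432.2,367.5,35,1.747)],-1,20)"; python3 w.py wd wide_jar_center
```

```text
-1 0 0.001 0.244 -0 -0 -0; -1 0 0.002 0.488 -0 -0 -0; -1 0.001 0.003 0.731 -0 -0 -0; -1 0.001 0.004 0.975 -0 -0 -0
-1 0 0 0.055 -0 -0 -0; -1 0 0 0.055 -0 -0 -0; -1 0 0 0.055 -0 -0 -0
--
[431.9 367.4 117.4] [-3.142 -0.     1.745]
  wide_jar_center 0.95 [314.9 252.2] [431.  371.3  50.3]
```

Request:
{"op": "step_arm", "data": {
  "series": "-1 0 0 0.25 0 0 0; -1 0 0 0.5 0 0 0; -1 0 0 0.75 0 0 0; -1 0 0 0.9 0 0 0; -1 0 0 1 0 0 0; -1 0 0 1 0 0 0; -1 0 0 1 0 0 0"
}}

```text
time: 7.8
tool_pos: [432.2, 367.7, 37.9]
tcp_rot: [3.14, -0.001, 1.745]
contact_force: [0.1, 0.0, 0.0]
grip_width: 91.6
finger_force: 0.0
```

Request:
{"op": "step_arm", "data": {
  "series": "1 0 0 0.02 0 0 0; 1 0 0 0.02 0 0 0; 1 0 0 0.02 0 0 0; 1 0 0 0.02 0 0 0; 1 0 0 0.02 0 0 0; 1 0 0 0.02 0 0 0; 1 0 0 0.02 0 0 0; 1 0 0 0.02 0 0 0; 1 0 0 0.02 0 0 0; 1 0 0 0.02 0 0 0"
}}

```text
time: 8.8
tool_pos: [431.7, 367.4, 35.6]
tcp_rot: [3.141, -0.0, 1.745]
contact_force: [1.0, -0.1, 0.7]
grip_width: 44.2
finger_force: 30.0
```

Request:
{"op": "step_arm", "data": {
  "series": "1 0 0 -0.1 0 0 0; 1 0 0 -0.3 0 0 0; 1 0 0 -0.55 0 0 0; 1 0 0 -0.8 0 0 0; 1 0 0 -1 0 0 0; 1 0 0 -1 0 0 0; 1 0 0 -1 0 0 0"
}}

```text
time: 9.5
tool_pos: [431.5, 367.3, 115.4]
tcp_rot: [-3.142, -0.0, 1.745]
contact_force: [0.0, 0.1, -1.5]
grip_width: 44.4
finger_force: 30.0
```

```bash
python3 -c "
from h import *
print(readout.get_obs()['grip_width'])
plan([(560,300,130,1.9),(582,154,130,2.09)],1,22)"
```

```text
44.41437467479843
1 -0.15 0.195 -0.025 -0 -0 -0.003; 1 -0.3 0.39 -0.049 -0 -0 -0.007; 1 -0.45 0.585 -0.074 -0 -0 -0.01; 1 -0.6 0.78 -0.099 -0 -0 -0.013; 1 -0.751 0.975 -0.124 -0 -0 -0.017
1 -0.134 0.141 -0.02 -0 -0 -0.003; 1 -0.268 0.281 -0.039 -0 -0 -0.005; 1 -0.402 0.422 -0.059 -0 -0 -0.008; 1 -0.402 0.422 -0.059 -0 -0 -0.008; 1 -0.402 0.422 -0.059 -0 -0 -0.008
--
1 -0.244 -0.044 -0 0 0 -0.004; 1 -0.488 -0.089 -0 0 0 -0.008; 1 -0.731 -0.133 -0 0 0 -0.012; 1 -0.975 -0.177 -0 0 0 -0.016
1 -0.205 -0.059 -0 0 0 -0.004; 1 -0.41 -0.119 -0 0 0 -0.007; 1 -0.616 -0.178 -0 0 0 -0.011; 1 -0.821 -0.238 -0 0 0 -0.014; 1 -0.821 -0.238 -0 0 0 -0.014; 1 -0.821 -0.238 -0 0 0 -0.014
--
```

Request:
{"op": "step_arm", "data": {
  "series": "1 -0.15 0.19 -0.03 0 0 -0.003; 1 -0.3 0.39 -0.05 0 0 -0.007; 1 -0.45 0.58 -0.08 0 0 -0.01; 1 -0.6 0.78 -0.1 0 0 -0.013; 1 -0.75 0.98 -0.13 0 0 -0.017"
}}

```text
time: 10.0
tool_pos: [519.1, 321.1, 124.3]
tcp_rot: [-3.139, 0.0, 1.852]
contact_force: [0.5, -1.1, -1.5]
grip_width: 44.8
finger_force: 30.0
```

Request:
{"op": "step_arm", "data": {
  "series": "1 -0.13 0.14 -0.02 0 0 -0.003; 1 -0.27 0.28 -0.04 0 0 -0.005; 1 -0.4 0.42 -0.06 0 0 -0.008; 1 -0.4 0.42 -0.06 0 0 -0.008"
}}

```text
time: 10.4
tool_pos: [561.3, 299.1, 129.2]
tcp_rot: [-3.14, 0.0, 1.9]
contact_force: [-0.5, 0.6, -2.3]
grip_width: 44.8
finger_force: 30.0
```

Request:
{"op": "step_arm", "data": {
  "series": "1 -0.24 -0.04 0 0 0 -0.004; 1 -0.49 -0.09 0 0 0 -0.008; 1 -0.73 -0.13 0 0 0 -0.012; 1 -0.98 -0.18 0 0 0 -0.016"
}}

```text
time: 10.8
tool_pos: [571.0, 221.4, 129.5]
tcp_rot: [-3.139, -0.001, 2.003]
contact_force: [1.3, -0.8, -1.2]
grip_width: 44.8
finger_force: 30.0
```

Request:
{"op": "step_arm", "data": {
  "series": "1 -0.2 -0.06 0 0 0 -0.004; 1 -0.41 -0.12 0 0 0 -0.007; 1 -0.62 -0.18 0 0 0 -0.011; 1 -0.82 -0.24 0 0 0 -0.014; 1 -0.82 -0.24 0 0 0 -0.014; 1 -0.82 -0.24 0 0 0 -0.014"
}}

```text
time: 11.4
tool_pos: [581.5, 154.5, 130.1]
tcp_rot: [-3.14, -0.001, 2.089]
contact_force: [-0.6, 0.6, -1.7]
grip_width: 44.9
finger_force: 30.0
```

```bash
python3 -c "
from h import *
o=readout.get_obs();print(o['grip_width'],o['joint_positions'])
p=vision.capture('scene');save(p,'sc1')
plan([(582,154,25,2.09)],1,20)"
```

```text
44.92456202188862 [ 1.32065481e-01  5.67746311e-01  1.43623270e+00  6.92117362e-04
  1.13905429e+00 -3.86494241e-01]
1 -0.002 0 0.244 -0 -0 -0; 1 -0.005 0 0.488 -0 -0 -0; 1 -0.007 0 0.731 -0 -0 -0; 1 -0.01 0 0.975 -0 -0 -0
1 -0.002 -0 0.17 -0 -0 -0; 1 -0.003 -0 0.34 -0 -0 -0; 1 -0.003 -0 0.34 -0 -0 -0; 1 -0.003 -0 0.34 -0 -0 -0
--
```

View pics/sc1.png

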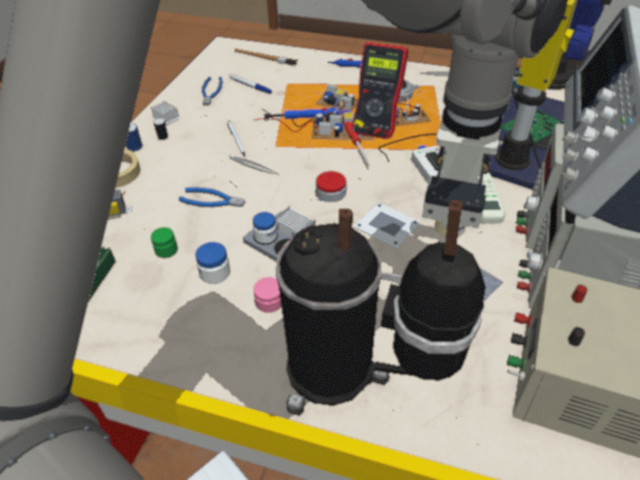

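The scene shows the arm and wrist well above the vessels, the gripper over the mat (460,195) and the blue jar still on the stand. I lower the jar.

Request:
{"op": "step_arm", "data": {
  "series": "1 0 0 0.24 0 0 0; 1 0 0 0.49 0 0 0; 1 0 0 0.73 0 0 0; 1 -0.01 0 0.98 0 0 0"
}}

```text
time: 11.85
tool_pos: [582.2, 154.7, 51.5]
tcp_rot: [3.141, -0.0, 2.091]
contact_force: [0.1, 0.6, -1.2]
grip_width: 44.7
finger_force: 30.0
```

Request:
{"op": "step_arm", "data": {
  "series": "1 0 0 0.1 0 0 0; 1 0 0 0.2 0 0 0; 1 0 0 0.26 0 0 0; 1 0 0 0.29 0 0 0; 1 0 0 0.29 0 0 0; 1 0 0 0.29 0 0 0"
}}

```text
time: 12.45
tool_pos: [583.1, 153.4, 29.7]
tcp_rot: [3.14, 0.0, 2.09]
contact_force: [0.1, -0.0, -2.3]
grip_width: 44.5
finger_force: 30.0
```

```bash
python3 w.py we wide_jar_center; python3 - <<'E'
from h import *
S=vision.capture("side"); w=cloud(S); m=(abs(w[...,0]-582)<40)&(abs(w[...,1]-160)<35)
q=models.pinpoint(S,"wide_jar_center"); print([(round(a["p"],2),a["position"],np.round(by_depth(S,a["position"]))) for a in q])
x=S["frame"][290:370,270:390]; cv2.imwrite("pics/s2.png",cv2.resize(x,None,fx=5,fy=5)[:,:,::-1])
E
```

```text
[583.1 153.4  29.7] [3.14 0.   2.09]
  wide_jar_center 0.57 [313.1 298.7] [579.2 158.6  45.2]
[(0.77, [323.4, 348.4], array([590., 144.,  45.])), (0.77, [250.4, 212.5], array([349., 291.,  33.]))]
```

View pics/s2.png

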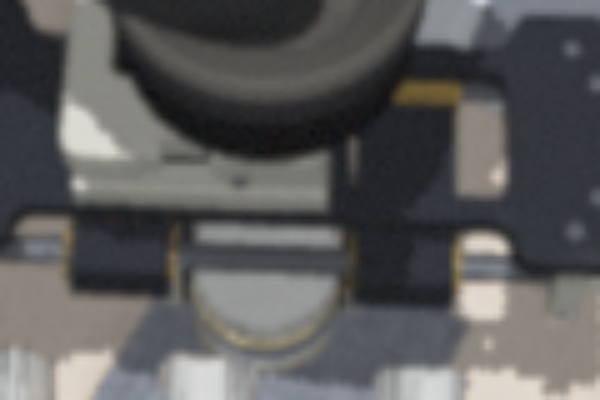

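The jar hangs upright in the fingers with its lid at z≈45, so it has not slipped; it is about 6 mm above the mat.

Request:
{"op": "step_arm", "data": {
  "series": "1 0 0 0.03 0 0 0; 1 0 0 0.06 0 0 0; 1 0 0 0.07 0 0 0; 1 0 0 0.075 0 0 0; 1 0 0 0.075 0 0 0; 1 0 0 0.075 0 0 0"
}}

```text
time: 13.25
tool_pos: [582.6, 153.3, 23.6]
tcp_rot: [-3.142, -0.0, 2.09]
contact_force: [-3.4, -0.7, 5.5]
grip_width: 44.5
finger_force: 30.0
```

Request:
{"op": "step_arm", "data": {
  "series": "0.3 0 0 0 0 0 0; -0.2 0 0 0 0 0 0; -0.6 0 0 0 0 0 0; -1 0 0 0 0 0 0; -1 0 0 0 0 0 0; -1 0 0 0 0 0 0; -1 0 0 0 0 0 0"
}}

```text
time: 13.95
tool_pos: [582.7, 153.3, 23.0]
tcp_rot: [3.142, -0.0, 2.09]
contact_force: [-0.6, 0.2, 0.1]
grip_width: 87.6
finger_force: 0.0
```

Request:
{"op": "step_arm", "data": {
  "series": "-1 0 0 -0.1 0 0 0; -1 0 0 -0.4 0 0 0; -1 0 0 -0.8 0 0 0; -1 0 0 -1 0 0 0; -1 0 0 -1 0 0 0"
}}

```text
time: 14.45
tool_pos: [584.5, 153.6, 106.5]
tcp_rot: [3.136, 0.002, 2.09]
contact_force: [0.3, 0.4, -0.5]
grip_width: 91.9
finger_force: 0.0
```

```bash
python3 w.py wf wide_jar_center;  python3 -c "
from h import *
plan([(560,290,120,1.9),(424,413.5,120,1.747)],-1,35)"
```

```text
[584.5 153.6 106.5] [3.136e+00 2.000e-03 2.090e+00]
  wide_jar_center 0.97 [309.1 252.1] [579.7 155.   38.1]
-1 0.325 0.121 -0.042 0 0 0.006; -1 0.65 0.242 -0.085 0 0 0.012; -1 0.975 0.363 -0.127 0 0 0.018
-1 0.336 0.083 -0.042 0 0 0.006; -1 0.672 0.166 -0.084 0 0 0.012; -1 0.672 0.166 -0.084 0 0 0.012; -1 0.672 0.166 -0.084 0 0 0.012
--
-1 0.325 -0.179 -0 0 -0 0.004; -1 0.65 -0.359 -0 0 -0 0.008; -1 0.975 -0.538 -0 0 -0 0.012
-1 0.325 -0.212 -0 0 -0 0.004; -1 0.65 -0.424 -0 0 -0 0.008; -1 0.975 -0.637 -0 0 -0 0.012
-1 0.014 -0.011 -0 0 -0 0; -1 0.014 -0.011 -0 0 -0 0; -1 0.014 -0.011 -0 0 -0 0
--
```

Jar lid at z 38, upright on the mat. Next is the narrow jar.

Request:
{"op": "step_arm", "data": {
  "series": "-1 0.32 0.12 -0.04 0 0 0.006; -1 0.65 0.24 -0.08 0 0 0.012; -1 0.98 0.36 -0.13 0 0 0.018"
}}

```text
time: 14.85
tool_pos: [567.6, 236.0, 111.7]
tcp_rot: [-3.138, -0.001, 1.975]
contact_force: [0.8, 0.3, 0.6]
grip_width: 91.9
finger_force: 0.0
```

Request:
{"op": "step_arm", "data": {
  "series": "-1 0.34 0.08 -0.04 0 0 0.006; -1 0.67 0.17 -0.08 0 0 0.012; -1 0.67 0.17 -0.08 0 0 0.012"
}}

```text
time: 15.15
tool_pos: [558.6, 293.2, 118.6]
tcp_rot: [-3.14, -0.001, 1.904]
contact_force: [-0.4, -0.2, -0.1]
grip_width: 91.4
finger_force: 0.0
```

Request:
{"op": "step_arm", "data": {
  "series": "-1 0.32 -0.18 0 0 0 0.004; -1 0.65 -0.36 0 0 0 0.008; -1 0.98 -0.54 0 0 0 0.012"
}}

```text
time: 15.45
tool_pos: [492.6, 349.7, 118.3]
tcp_rot: [-3.139, 0.001, 1.825]
contact_force: [-0.6, 0.5, 0.3]
grip_width: 91.7
finger_force: 0.0
```

Request:
{"op": "step_arm", "data": {
  "series": "-1 0.32 -0.21 0 0 0 0.004; -1 0.65 -0.42 0 0 0 0.008; -1 0.98 -0.64 0 0 0 0.012; -1 0.98 -0.64 0 0 0 0.012; -1 0.98 -0.64 0 0 0 0.012"
}}

```text
time: 15.95
tool_pos: [423.9, 412.7, 118.9]
tcp_rot: [-3.14, 0.001, 1.753]
contact_force: [-0.1, -0.2, 0.1]
grip_width: 92.0
finger_force: 0.0
```

```bash
python3 w.py wg narrow_jar_center;  python3 - <<'E'
from h import *; import pickle
ob,W=pickle.load(open("wg.pkl","rb"));w=cloud(W,ob)
h=cv2.cvtColor(W["frame"],cv2.COLOR_RGB2HSV)
m=(abs(w[...,0]-424)<30)&(abs(w[...,1]-414)<30)&(w[...,2]>50)&(w[...,2]<60)
q=w[m];print(cv2.minEnclosingCircle(q[:,:2].astype(np.float32)),np.median(q,0))
plan([(424,413.5,110,1.747),(424,413.5,36,1.747)],-1,20)
E
```

```text
[423.9 412.7 118.9] [-3.140e+00  1.000e-03  1.753e+00]
  narrow_jar_center 0.66 [317.2 248.2] [423.7 420.2  54.7]
  narrow_jar_center 0.66 [150.1  76.3] [292.3 513.7  41. ]
  narrow_jar_center 0.62 [167.8 219.5] [324.8 420.8  52. ]
((424.216796875, 414.37969970703125), 19.721710205078125) [423.9595571  415.28450247  54.90981597]
-1 0.018 -0.009 0.116 -0 0 0.001; -1 0.018 -0.009 0.116 -0 0 0.001; -1 0.018 -0.009 0.116 -0 0 0.001
--
-1 -0 -0 0.231 -0 -0 -0; -1 -0 -0 0.462 -0 -0 -0; -1 -0 -0 0.694 -0 -0 -0; -1 -0 -0 0.925 -0 -0 -0; -1 -0 -0 0.925 -0 -0 -0; -1 -0 -0 0.925 -0 -0 -0
--
```

Request:
{"op": "step_arm", "data": {
  "series": "-1 0.015 0 0.25 0 0 0.001; -1 0.015 0 0.5 0 0 0.001; -1 0.015 0 0.75 0 0 0.001; -1 0.015 0 0.9 0 0 0.001; -1 0.015 0 1 0 0 0.001; -1 0.015 0 1 0 0 0.001; -1 0.015 0 1 0 0 0.001"
}}

```text
time: 16.75
tool_pos: [424.7, 414.5, 40.5]
tcp_rot: [3.141, -0.0, 1.744]
contact_force: [0.2, -0.8, 0.3]
grip_width: 92.3
finger_force: 0.0
```

Request:
{"op": "step_arm", "data": {
  "series": "1 0 0 0.03 0 0 0; 1 0 0 0.03 0 0 0; 1 0 0 0.03 0 0 0; 1 0 0 0.03 0 0 0; 1 0 0 0.03 0 0 0; 1 0 0 0.03 0 0 0; 1 0 0 0.03 0 0 0; 1 0 0 0.03 0 0 0; 1 0 0 0.03 0 0 0; 1 0 0 0.03 0 0 0"
}}

```text
time: 17.75
tool_pos: [424.2, 414.5, 37.6]
tcp_rot: [3.142, -0.0, 1.745]
contact_force: [0.0, -0.2, 1.0]
grip_width: 39.1
finger_force: 30.0
```

Request:
{"op": "step_arm", "data": {
  "series": "1 0 0 -0.1 0 0 0; 1 0 0 -0.3 0 0 0; 1 0 0 -0.55 0 0 0; 1 0 0 -0.8 0 0 0; 1 0 0 -1 0 0 0; 1 0 0 -1 0 0 0; 1 0 0 -1 0 0 0"
}}

```text
time: 18.45
tool_pos: [424.0, 414.4, 117.5]
tcp_rot: [3.141, -0.0, 1.745]
contact_force: [0.3, -0.1, -1.5]
grip_width: 38.8
finger_force: 30.0
```

```bash
python3 -c "
from h import *
plan([(560,300,140,1.9),(578,102,140,2.09)],1,22)"
```

```text
1 -0.195 0.163 -0.032 0 -0 -0.003; 1 -0.39 0.327 -0.064 0 -0 -0.006; 1 -0.585 0.49 -0.096 0 -0 -0.008; 1 -0.78 0.654 -0.129 0 -0 -0.011; 1 -0.975 0.817 -0.161 0 -0 -0.014
1 -0.195 0.136 -0.03 0 -0 -0.003; 1 -0.389 0.271 -0.06 0 -0 -0.005; 1 -0.584 0.407 -0.09 0 -0 -0.008; 1 -0.779 0.542 -0.12 0 -0 -0.011; 1 -0.779 0.542 -0.12 0 -0 -0.011; 1 -0.779 0.542 -0.12 0 -0 -0.011
--
1 -0.244 -0.059 -0 0 0 -0.003; 1 -0.488 -0.119 -0 0 0 -0.006; 1 -0.731 -0.178 -0 0 0 -0.009; 1 -0.975 -0.237 -0 0 0 -0.012
1 -0.244 -0.079 -0 0 0 -0.003; 1 -0.488 -0.159 -0 0 0 -0.006; 1 -0.731 -0.238 -0 0 0 -0.009; 1 -0.975 -0.318 -0 0 0 -0.012
1 -0.211 -0.088 -0 0 0 -0.003; 1 -0.421 -0.175 -0 0 0 -0.006; 1 -0.421 -0.175 -0 0 0 -0.006; 1 -0.421 -0.175 -0 0 0 -0.006
--
```

Request:
{"op": "step_arm", "data": {
  "series": "1 -0.19 0.16 -0.03 0 0 -0.003; 1 -0.39 0.33 -0.06 0 0 -0.006; 1 -0.58 0.49 -0.1 0 0 -0.008; 1 -0.78 0.65 -0.13 0 0 -0.011; 1 -0.98 0.82 -0.16 0 0 -0.014"
}}

```text
time: 18.95
tool_pos: [502.2, 347.7, 128.9]
tcp_rot: [-3.139, 0.0, 1.834]
contact_force: [0.2, 0.7, -0.7]
grip_width: 39.2
finger_force: 30.0
```

Request:
{"op": "step_arm", "data": {
  "series": "1 -0.19 0.14 -0.03 0 0 -0.003; 1 -0.39 0.27 -0.06 0 0 -0.005; 1 -0.58 0.41 -0.09 0 0 -0.008; 1 -0.78 0.54 -0.12 0 0 -0.011; 1 -0.78 0.54 -0.12 0 0 -0.011"
}}

```text
time: 19.45
tool_pos: [561.3, 297.7, 138.7]
tcp_rot: [-3.14, 0.001, 1.899]
contact_force: [-0.2, -0.4, -0.6]
grip_width: 38.4
finger_force: 30.0
```

Request:
{"op": "step_arm", "data": {
  "series": "1 -0.24 -0.06 0 0 0 -0.003; 1 -0.49 -0.12 0 0 0 -0.006; 1 -0.73 -0.18 0 0 0 -0.009; 1 -0.98 -0.24 0 0 0 -0.012"
}}

```text
time: 19.85
tool_pos: [566.2, 219.1, 138.8]
tcp_rot: [-3.139, -0.001, 1.978]
contact_force: [0.3, -0.7, -0.9]
grip_width: 38.2
finger_force: 30.0
```

Request:
{"op": "step_arm", "data": {
  "series": "1 -0.24 -0.08 0 0 0 -0.003; 1 -0.49 -0.16 0 0 0 -0.006; 1 -0.73 -0.24 0 0 0 -0.009; 1 -0.98 -0.32 0 0 0 -0.012"
}}

```text
time: 20.25
tool_pos: [573.9, 137.0, 138.8]
tcp_rot: [-3.14, -0.001, 2.053]
contact_force: [0.7, -0.4, -1.0]
grip_width: 38.4
finger_force: 30.0
```

Request:
{"op": "step_arm", "data": {
  "series": "1 -0.21 -0.09 0 0 0 -0.003; 1 -0.42 -0.18 0 0 0 -0.006; 1 -0.42 -0.18 0 0 0 -0.006; 1 -0.42 -0.18 0 0 0 -0.006"
}}

```text
time: 20.65
tool_pos: [577.1, 101.2, 139.2]
tcp_rot: [-3.141, -0.001, 2.089]
contact_force: [-0.1, -0.1, -1.0]
grip_width: 38.9
finger_force: 30.0
```

```bash
python3 w.py wh narrow_jar_center; python3 -c "
from h import *
plan([(578,102,27,2.09)],1,16)"
```

```text
[577.1 101.2 139.2] [-3.141e+00 -1.000e-03  2.089e+00]
  narrow_jar_center 0.65 [314.8 297.9] [573.2 108.  157.3]
1 -0 0.001 0.195 -0 -0 0; 1 -0 0.003 0.39 -0 -0 0; 1 -0.001 0.004 0.585 -0 -0 0; 1 -0.001 0.006 0.78 -0 -0 0; 1 -0.001 0.007 0.975 -0 -0 0
1 -0 0.001 0.144 -0 -0 0; 1 -0 0.002 0.288 -0 -0 0; 1 -0 0.003 0.432 -0 -0 0; 1 -0 0.003 0.432 -0 -0 0; 1 -0 0.003 0.432 -0 -0 0
--
```

Request:
{"op": "step_arm", "data": {
  "series": "1 0 0 0.2 0 0 0; 1 0 0 0.39 0 0 0; 1 0 0 0.58 0 0 0; 1 0 0 0.78 0 0 0; 1 0 0 0.98 0 0 0; 1 0 0 0.98 0 0 0"
}}

```text
time: 21.35
tool_pos: [576.0, 101.5, 59.3]
tcp_rot: [-3.138, -0.002, 2.091]
contact_force: [-0.0, -0.7, -0.8]
grip_width: 38.8
finger_force: 30.0
```

Request:
{"op": "step_arm", "data": {
  "series": "1 0 0 0.15 0 0 0; 1 0 0 0.27 0 0 0; 1 0 0 0.35 0 0 0; 1 0 0 0.4 0 0 0; 1 0 0 0.4 0 0 0; 1 0 0 0.4 0 0 0"
}}

```text
time: 21.95
tool_pos: [578.0, 100.5, 29.7]
tcp_rot: [3.141, 0.0, 2.09]
contact_force: [-0.3, 0.6, -0.7]
grip_width: 38.9
finger_force: 30.0
```

Request:
{"op": "step_arm", "data": {
  "series": "1 0 0 0.025 0 0 0; 1 0 0 0.04 0 0 0; 1 0 0 0.05 0 0 0; 1 0 0 0.055 0 0 0; 1 0 0 0.055 0 0 0; 1 0 0 0.055 0 0 0"
}}

```text
time: 22.55
tool_pos: [577.9, 100.5, 25.5]
tcp_rot: [3.141, 0.0, 2.09]
contact_force: [-2.4, 0.1, 5.1]
grip_width: 38.7
finger_force: 30.0
```

Request:
{"op": "step_arm", "data": {
  "series": "0.3 0 0 0 0 0 0; -0.2 0 0 0 0 0 0; -0.6 0 0 0 0 0 0; -1 0 0 0 0 0 0; -1 0 0 0 0 0 0; -1 0 0 0 0 0 0; -1 0 0 0 0 0 0"
}}

```text
time: 23.25
tool_pos: [577.8, 100.5, 25.0]
tcp_rot: [-3.142, -0.0, 2.09]
contact_force: [0.3, 0.1, 0.3]
grip_width: 82.5
finger_force: 0.0
```

Request:
{"op": "step_arm", "data": {
  "series": "-1 0 0 -0.1 0 0 0; -1 0 0 -0.4 0 0 0; -1 0 0 -0.8 0 0 0; -1 0 0 -1 0 0 0; -1 0 0 -1 0 0 0; -1 0 0 -1 0 0 0"
}}

```text
time: 23.85
tool_pos: [577.6, 100.5, 105.1]
tcp_rot: [3.141, 0.0, 2.09]
contact_force: [-0.2, -0.4, -1.1]
grip_width: 91.7
finger_force: 0.0
```

```bash
python3 -c "
from h import *
plan([(597,255,150,1.747)],-1,35)"
```

```text
-1 0.325 0.244 -0.117 0 -0 0.011; -1 0.65 0.488 -0.234 0 -0 0.023; -1 0.975 0.732 -0.351 0 -0 0.034
-1 0.33 0.151 -0.105 0 -0 0.01; -1 0.661 0.302 -0.21 0 -0 0.02; -1 0.661 0.302 -0.21 0 -0 0.02; -1 0.661 0.302 -0.21 0 -0 0.02
--
```

Request:
{"op": "step_arm", "data": {
  "series": "-1 0.32 0.24 -0.12 0 0 0.011; -1 0.65 0.49 -0.23 0 0 0.023; -1 0.98 0.73 -0.35 0 0 0.034"
}}

```text
time: 24.15
tool_pos: [588.8, 198.2, 131.6]
tcp_rot: [-3.138, -0.0, 1.873]
contact_force: [0.1, -0.0, 0.1]
grip_width: 91.9
finger_force: 0.0
```

Request:
{"op": "step_arm", "data": {
  "series": "-1 0.33 0.15 -0.1 0 0 0.01; -1 0.66 0.3 -0.21 0 0 0.02; -1 0.66 0.3 -0.21 0 0 0.02; -1 0.66 0.3 -0.21 0 0 0.02; -1 0.66 0.3 -0.21 0 0 0.02"
}}

```text
time: 24.65
tool_pos: [595.9, 254.1, 148.5]
tcp_rot: [-3.139, 0.001, 1.751]
contact_force: [-0.3, 0.1, 0.1]
grip_width: 91.9
finger_force: 0.0
```

```bash
cat >> h.py <<'E'
def ortho(p,ob,c,yaw,z,half=60,s=5):
    """top-down image of plane z, centred at c, rows = -y', cols = x' in frame yaw; s px/mm"""
    n=2*half*s; j,i=np.meshgrid(np.arange(n),np.arange(n)); X=(j-n/2)/s; Y=-(i-n/2)/s
    w=np.stack([c[0]+X*np.cos(yaw)-Y*np.sin(yaw),c[1]+X*np.sin(yaw)+Y*np.cos(yaw),np.full_like(X,z)],-1)
    M=np.array(p["mount"]);R=Ro.from_euler("xyz",ob["tcp_rot"]).as_matrix()
    q=((w-np.array(ob["tool_pos"]))@R-M[:3,3])@M[:3,:3]
    r=np.hypot(q[...,0],q[...,1])+1e-9; k=f_of(p)*np.arctan2(r,q[...,2])/r
    return cv2.remap(p["frame"],(q[...,0]*k+p["cx"]).astype(np.float32),(q[...,1]*k+p["cy"]).astype(np.float32),cv2.INTER_CUBIC)
E
python3 w.py wi thermal_pad; python3 - <<'E'
from h import *; import pickle
ob,W=pickle.load(open("wi.pkl","rb"))
a=ortho(W,ob,(603,298),0,5); cv2.imwrite("pics/pad.png",a[:,:,::-1])
E
```

```text
[595.9 254.1 148.5] [-3.139e+00  1.000e-03  1.751e+00]
  thermal_pad 0.95 [338.7 184.8] [607.2 296.7   5.1]
```

View pics/pad.png

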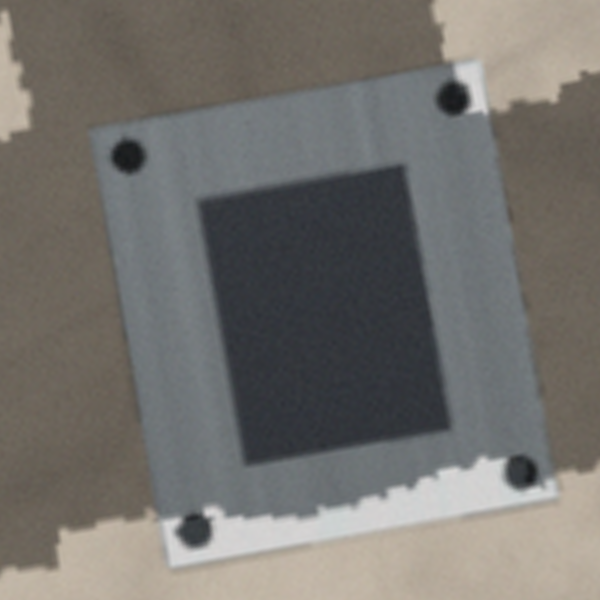

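The orthophoto shows the pad sharply: corners (200,199), (404,166), (449,430), (246,464), with x along the short edge at yaw ≈0.167. Next, the sink.

```bash
python3 - <<'E'
from h import *; import pickle
ob,W=pickle.load(open("wi.pkl","rb"))
a=ortho(W,ob,(603,298),0,5); g=cv2.cvtColor(a,cv2.COLOR_RGB2GRAY)
m=((g<80)*255).astype(np.uint8); m=cv2.morphologyEx(m,cv2.MORPH_OPEN,np.ones((25,25)))
c=[c for c in cv2.findContours(m,0,2)[0] if cv2.pointPolygonTest(c,(325,315),False)>0]
r=cv2.minAreaRect(c[0]);print(r,"center",603+(r[0][0]-300)/5,298-(r[0][1]-300)/5,"size",np.array(r[1])/5)
plan([(520,300,150,1.747),(478,355,150,1.747)],-1,35)
E
```

```text
((324.2386169433594, 314.50994873046875), (269.6637878417969, 209.51400756835938), 79.85445404052734) center 607.8477233886719 295.09801025390624 size [53.93275757 41.90280151]
-1 0.246 -0.279 -0.003 -0 0 0; -1 0.492 -0.557 -0.007 -0 0 0; -1 0.737 -0.836 -0.01 -0 0 0; -1 0.737 -0.836 -0.01 -0 0 0; -1 0.737 -0.836 -0.01 -0 0 0
--
-1 0.384 -0.198 -0 -0 0 -0; -1 0.769 -0.396 -0 -0 0 -0; -1 0.769 -0.396 -0 -0 0 -0; -1 0.769 -0.396 -0 -0 0 -0
--
```

Request:
{"op": "step_arm", "data": {
  "series": "-1 0.25 -0.28 0 0 0 0; -1 0.49 -0.56 0 0 0 0; -1 0.74 -0.84 0 0 0 0; -1 0.74 -0.84 0 0 0 0"
}}

```text
time: 25.15
tool_pos: [517.0, 302.2, 149.9]
tcp_rot: [-3.139, -0.0, 1.753]
contact_force: [0.5, -0.2, -0.5]
grip_width: 91.6
finger_force: 0.0
```

Request:
{"op": "step_arm", "data": {
  "series": "-1 0.38 -0.2 0 0 0 0; -1 0.77 -0.4 0 0 0 0; -1 0.77 -0.4 0 0 0 0; -1 0.77 -0.4 0 0 0 0; -1 0.77 -0.4 0 0 0 0"
}}

```text
time: 25.65
tool_pos: [478.4, 355.1, 149.8]
tcp_rot: [3.141, 0.0, 1.75]
contact_force: [0.4, 0.2, 0.4]
grip_width: 91.9
finger_force: 0.0
```

```bash

python3 w.py wj sink_center stand left_disc right_disc; python3 - <<'E'
from h import *; import pickle
ob,W=pickle.load(open("wj.pkl","rb"))
a=ortho(W,ob,(455,395),0.176,31); b=ortho(W,ob,(455,395),0.176,14)
cv2.imwrite("pics/sink.png",cv2.resize(np.hstack([a,b]),(800,400),interpolation=cv2.INTER_AREA)[:,:,::-1])
w=cloud(W,ob); d=w-np.array([455,395,0]); X=d[...,0]*np.cos(.176)+d[...,1]*np.sin(.176);Y=-d[...,0]*np.sin(.176)+d[...,1]*np.cos(.176)
m=(abs(X)<65)&(abs(Y)<45)
for x in range(-60,60,4): 
    k=m&(abs(Y)<12)&(abs(X-x)<2); print(x,np.round(np.percentile(w[k][:,2],[10,50,90]),0) if k.any() else "",end="; ")
E
```

```text
[478.4 355.1 149.8] [3.141 0.    1.75 ]
  sink_center 0.93 [322.2 183.1] [475.8 398.7  32.8]
  stand 0.64 [293.7 181.7] [453.5 393.4   2. ]
  left_disc 0.65 [257.9 152.4] [422.4 412.9  16.8]
  right_disc 0.65 [259.8 210.8] [431.  366.9  15.3]
-60 [  1. 232. 240.]; -56 [224. 239. 250.]; -52 [ 16. 241. 255.]; -48 [ 15. 235. 241.]; -44 [ 15. 234. 241.]; -40 [ 15. 234. 240.]; -36 [ 15. 235. 241.]; -32 [ 16. 232. 240.]; -28 [14. 15. 16.]; -24 [14. 15. 16.]; -20 [14. 15. 16.]; -16 [14. 15. 16.]; -12 [14. 15. 16.]; -8 [14. 15. 16.]; -4 [ 3. 14. 16.]; 0 [ 2.  3. 21.]; 4 [ 6. 24. 33.]; 8 [ 6. 32. 33.]; 12 [ 6.  7. 32.]; 16 [ 6. 31. 33.]; 20 [ 6. 32. 33.]; 24 [ 6.  7. 31.]; 28 [ 6. 32. 33.]; 32 [ 6. 24. 33.]; 36 [ 6.  7. 29.]; 40 [12. 32. 33.]; 44 [2. 3. 8.]; 48 [0. 7. 9.]; 52 [0. 1. 2.]; 56 [-0.  1.  2.];
```

View pics/sink.png

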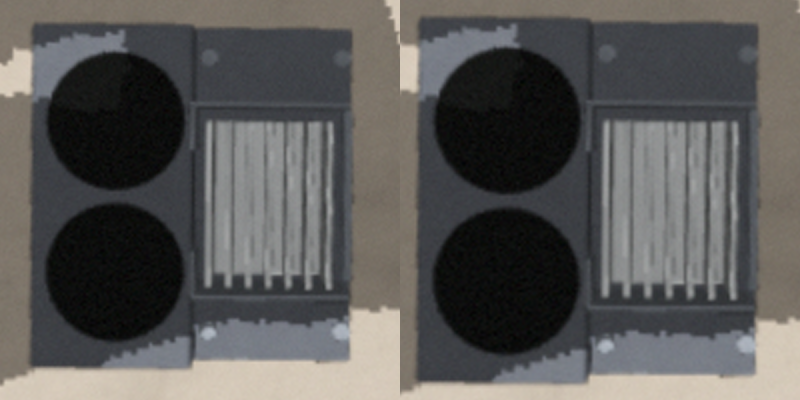

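The ortho view shows both empty discs and the sink (x 1.5…40 mm, y −26.7…23.7 mm in the stand frame); its centre is ≈(475.8, 397.2). I grasp it front and back.

```bash
python3 -c "
from h import *
plan([(475.8,397.2,85,1.747),(475.8,397.2,18,1.747)],-1,20)"
```

```text
-1 0.129 0.017 0.203 0 -0 0; -1 0.259 0.033 0.405 0 -0 0; -1 0.388 0.05 0.608 0 -0 0; -1 0.517 0.067 0.811 0 -0 0; -1 0.517 0.067 0.811 0 -0 0; -1 0.517 0.067 0.811 0 -0 0
--
-1 0 -0 0.209 0 0 0; -1 0 -0 0.419 0 0 0; -1 0 -0 0.628 0 0 0; -1 0 -0 0.838 0 0 0; -1 0 -0 0.838 0 0 0; -1 0 -0 0.838 0 0 0
--
```

Request:
{"op": "step_arm", "data": {
  "series": "-1 0.13 0.015 0.2 0 0 0; -1 0.26 0.03 0.4 0 0 0; -1 0.39 0.05 0.6 0 0 0; -1 0.52 0.065 0.8 0 0 0; -1 0.52 0.065 0.8 0 0 0; -1 0.52 0.065 0.8 0 0 0; -1 0.52 0.065 0.8 0 0 0"
}}

```text
time: 26.6
tool_pos: [475.4, 398.2, 86.5]
tcp_rot: [3.141, -0.0, 1.751]
contact_force: [-0.3, -0.3, 0.8]
grip_width: 91.6
finger_force: 0.0
```

Request:
{"op": "step_arm", "data": {
  "series": "-1 0 0 0.2 0 0 0; -1 0 0 0.4 0 0 0; -1 0 0 0.6 0 0 0; -1 0 0 0.75 0 0 0; -1 0 0 0.82 0 0 0; -1 0 0 0.82 0 0 0; -1 0 0 0.82 0 0 0"
}}

```text
time: 27.3
tool_pos: [475.5, 398.3, 21.1]
tcp_rot: [3.14, -0.001, 1.751]
contact_force: [-0.2, 0.9, 0.1]
grip_width: 91.5
finger_force: 0.0
```

```bash
python3 -c "
from h import *
plan([(475.8,397.2,18,1.747)],-1,20)"
```

```text
-1 -0.014 0.001 0.038 0 -0 0.001; -1 -0.014 0.001 0.038 0 -0 0.001; -1 -0.014 0.001 0.038 0 -0 0.001
--
```

Request:
{"op": "step_arm", "data": {
  "series": "-1 -0.014 0 0.04 0 0 0.001; -1 -0.014 0 0.04 0 0 0.001; -1 -0.014 0 0.04 0 0 0.001"
}}

```text
time: 27.6
tool_pos: [475.3, 397.0, 17.4]
tcp_rot: [3.141, -0.0, 1.745]
contact_force: [-0.1, -0.5, 1.3]
grip_width: 91.7
finger_force: 0.0
```

Request:
{"op": "step_arm", "data": {
  "series": "1 0 0 0 0 0 0; 1 0 0 0 0 0 0; 1 0 0 0 0 0 0; 1 0 0 0 0 0 0; 1 0 0 0 0 0 0; 1 0 0 0 0 0 0; 1 0 0 0 0 0 0; 1 0 0 0 0 0 0; 1 0 0 0 0 0 0; 1 0 0 0 0 0 0"
}}

```text
time: 28.6
tool_pos: [475.2, 397.0, 17.2]
tcp_rot: [3.141, -0.0, 1.745]
contact_force: [1.0, 0.3, -0.4]
grip_width: 38.3
finger_force: 30.0
```

Request:
{"op": "step_arm", "data": {
  "series": "1 0 0 -0.1 0 0 0; 1 0 0 -0.3 0 0 0; 1 0 0 -0.55 0 0 0; 1 0 0 -0.8 0 0 0; 1 0 0 -1 0 0 0; 1 0 0 -1 0 0 0; 1 0 0 -1 0 0 0"
}}

```text
time: 29.3
tool_pos: [475.1, 396.9, 97.2]
tcp_rot: [3.141, -0.0, 1.745]
contact_force: [-0.3, -0.5, -0.5]
grip_width: 38.1
finger_force: 30.0
```

```bash
python3 w.py wk sink_center; python3 -c "
from h import *
plan([(607.8,295.1,90,1.748)],1,20)"
```

```text
[475.1 396.9  97.2] [ 3.141 -0.     1.745]
  sink_center 0.96 [312.3 300.2] [474.6 391.7  86.5]
1 -0.162 0.15 0.008 -0 0 -0; 1 -0.325 0.3 0.016 -0 0 -0; 1 -0.488 0.45 0.024 -0 0 -0; 1 -0.65 0.601 0.032 -0 0 -0; 1 -0.812 0.751 0.039 -0 0 -0; 1 -0.975 0.901 0.047 -0 0 -0
1 -0.141 0.13 0.007 -0 0 -0; 1 -0.282 0.259 0.014 -0 0 -0; 1 -0.423 0.389 0.021 -0 0 -0; 1 -0.564 0.519 0.028 -0 0 -0; 1 -0.564 0.519 0.028 -0 0 -0; 1 -0.564 0.519 0.028 -0 0 -0
--
```

Request:
{"op": "step_arm", "data": {
  "series": "1 -0.16 0.15 0 0 0 0; 1 -0.32 0.3 0.01 0 0 0; 1 -0.49 0.45 0.02 0 0 0; 1 -0.65 0.6 0.03 0 0 0; 1 -0.81 0.75 0.04 0 0 0; 1 -0.98 0.9 0.05 0 0 0"
}}

```text
time: 30.0
tool_pos: [561.1, 331.0, 92.9]
tcp_rot: [-3.142, -0.0, 1.744]
contact_force: [0.4, -0.6, -0.7]
grip_width: 38.1
finger_force: 30.0
```

Request:
{"op": "step_arm", "data": {
  "series": "1 -0.14 0.13 0.01 0 0 0; 1 -0.28 0.26 0.02 0 0 0; 1 -0.42 0.39 0.1 0 0 0; 1 -0.56 0.52 0.3 0 0 0; 1 -0.56 0.52 0.5 0 0 0; 1 -0.56 0.52 0.6 0 0 0; 1 -0.56 0.52 0.6 0 0 0; 1 -0.56 0.52 0.6 0 0 0; 1 -0.56 0.52 0.6 0 0 0"
}}

```text
time: 30.9
tool_pos: [608.8, 295.8, 46.0]
tcp_rot: [3.14, -0.0, 1.745]
contact_force: [-0.2, 0.5, -0.4]
grip_width: 38.0
finger_force: 30.0
```

```bash
python3 -c "
from h import *
plan([(607.8,295.1,22,1.748)],1,20)"
```

```text
1 -0.003 -0.007 0.15 0 -0 -0; 1 -0.006 -0.014 0.3 0 -0 -0; 1 -0.006 -0.014 0.3 0 -0 -0; 1 -0.006 -0.014 0.3 0 -0 -0
--
```

Request:
{"op": "step_arm", "data": {
  "series": "1 -0.006 -0.013 0.1 0 0 0; 1 -0.006 -0.013 0.2 0 0 0; 1 -0.006 -0.013 0.28 0 0 0; 1 -0.006 -0.013 0.29 0 0 0; 1 -0.006 -0.013 0.29 0 0 0; 1 -0.006 -0.013 0.29 0 0 0"
}}

```text
time: 31.5
tool_pos: [607.7, 294.7, 22.1]
tcp_rot: [3.141, -0.0, 1.745]
contact_force: [-0.5, -0.1, -0.9]
grip_width: 38.2
finger_force: 30.0
```

```bash
python3 -c "
from h import *
plan([(607.8,295.1,20.2,1.748)],1,20)"
```

```text
1 0.004 0.003 0.024 0 -0 -0.001; 1 0.004 0.003 0.024 0 -0 -0.001; 1 0.004 0.003 0.024 0 -0 -0.001
--
```

Request:
{"op": "step_arm", "data": {
  "series": "1 0.004 0.002 0.015 0 0 0; 1 0.004 0.002 0.025 0 0 0; 1 0.004 0.002 0.028 0 0 0; 1 0.004 0.002 0.028 0 0 0; 1 0.004 0.002 0.028 0 0 0"
}}

```text
time: 32.0
tool_pos: [607.8, 295.1, 20.2]
tcp_rot: [3.141, -0.0, 1.745]
contact_force: [0.0, -0.4, 2.9]
grip_width: 38.2
finger_force: 30.0
```

Request:
{"op": "step_arm", "data": {
  "series": "0.3 0 0 0 0 0 0; -0.2 0 0 0 0 0 0; -0.6 0 0 0 0 0 0; -1 0 0 0 0 0 0; -1 0 0 0 0 0 0; -1 0 0 0 0 0 0; -1 0 0 0 0 0 0; -1 0 0 0 0 0 0"
}}

```text
time: 32.8
tool_pos: [607.6, 295.0, 19.7]
tcp_rot: [3.142, -0.0, 1.745]
contact_force: [0.6, -0.7, -0.6]
grip_width: 89.0
finger_force: 0.0
```

Request:
{"op": "step_arm", "data": {
  "series": "-1 0 0 -0.2 0 0 0; -1 0 0 -0.6 0 0 0; -1 0 0 -1 0 0 0; -1 0 0 -1 0 0 0"
}}

```text
time: 33.2
tool_pos: [610.6, 296.2, 106.6]
tcp_rot: [3.131, -0.002, 1.745]
contact_force: [1.1, -0.0, 1.0]
grip_width: 91.9
finger_force: 0.0
```

Request:
{"op": "step_arm", "data": {
  "series": "-1 -0.25 -0.1 -0.3 0 0 0; -1 -0.5 -0.2 -0.6 0 0 0; -1 -0.5 -0.2 -0.6 0 0 0; -1 -0.5 -0.2 -0.6 0 0 0; -1 -0.5 -0.2 -0.6 0 0 0"
}}

```text
time: 33.7
tool_pos: [598.2, 253.2, 146.8]
tcp_rot: [-3.14, -0.0, 1.745]
contact_force: [0.3, 1.1, -0.3]
grip_width: 91.5
finger_force: 0.0
```

```bash
python3 w.py wl sink_center; python3 - <<'E'
from h import *; import pickle
ob,W=pickle.load(open("wl.pkl","rb"))
a=ortho(W,ob,(607.8,295.1),.177,34,50,4); b=ortho(W,ob,(607.8,295.1),.177,5,50,4)
cv2.imwrite("pics/sink2.png",np.hstack([a,b])[:,:,::-1])
E
```

```text
[598.2 253.2 146.8] [-3.14  -0.     1.745]
  sink_center 0.86 [336.3 185.7] [606.8 296.3  22.4]
```

View pics/sink2.png

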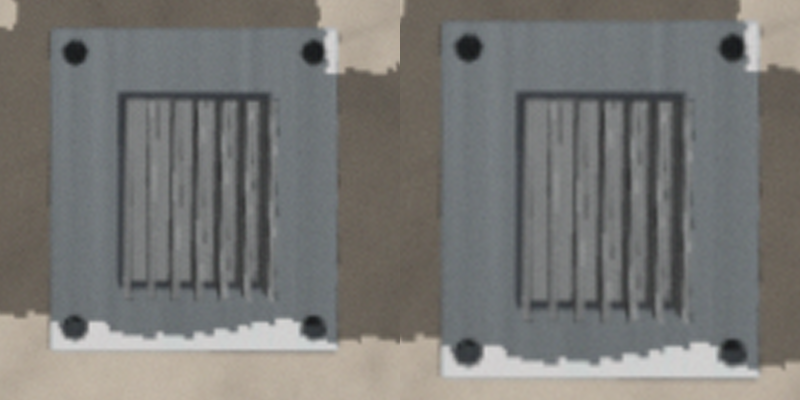

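The sink sits on the pad with an even dark margin all round (offsets ≤0.5 mm, aligned). Now the wide jar goes back.

```bash
python3 -c "
from h import *
plan([(582.6,153.3,100,2.09)],-1,35)"
```

```text
-1 -0.325 -0.11 0.157 -0 -0 -0.015; -1 -0.65 -0.221 0.315 -0 -0 -0.03; -1 -0.975 -0.331 0.472 -0 -0 -0.045
-1 -0.193 -0.135 0.108 -0 -0 -0.01; -1 -0.193 -0.135 0.108 -0 -0 -0.01; -1 -0.193 -0.135 0.108 -0 -0 -0.01
--
```

Request:
{"op": "step_arm", "data": {
  "series": "-1 -0.32 -0.11 0.15 0 0 -0.015; -1 -0.65 -0.22 0.3 0 0 -0.03; -1 -0.98 -0.33 0.47 0 0 -0.045"
}}

```text
time: 34.1
tool_pos: [585.8, 170.9, 108.9]
tcp_rot: [-3.141, -0.0, 2.033]
contact_force: [0.0, 0.1, -0.4]
grip_width: 92.1
finger_force: 0.0
```

Request:
{"op": "step_arm", "data": {
  "series": "-1 -0.19 -0.14 0.11 0 0 -0.01; -1 -0.19 -0.14 0.11 0 0 -0.01; -1 -0.19 -0.14 0.11 0 0 -0.01; -1 -0.19 -0.14 0.11 0 0 -0.01"
}}

```text
time: 34.5
tool_pos: [583.4, 153.6, 101.5]
tcp_rot: [3.141, -0.0, 2.09]
contact_force: [-0.2, 0.5, 0.4]
grip_width: 91.7
finger_force: 0.0
```

```bash
cat > lid.py <<'E'
from h import *; import sys,pickle
x,y,z0,z1,zt,tag=[float(a) for a in sys.argv[1:6]]+[sys.argv[6]]
ob=readout.get_obs();W=vision.capture("wrist");save(W,tag);w=cloud(W,ob)
m=(np.hypot(w[...,0]-x,w[...,1]-y)<32)&(w[...,2]>z0)&(w[...,2]<z1)
q=w[m];print(cv2.minEnclosingCircle(q[:,:2].astype(np.float32)),np.round(np.median(q,0),1),len(q))
plan([(x,y,zt,2.09)],-1,20)
E
python3 lid.py 582.6 153.3 30 45 23.5 wm
```

```text
((582.691650390625, 153.16209411621094), 22.702911376953125) [581.9 154.4  38.9] 3874
-1 0 -0.003 0.244 0 0 0; -1 0 -0.006 0.488 0 0 0; -1 0 -0.009 0.731 0 0 0; -1 0 -0.011 0.975 0 0 0
-1 0 -0 0.001 0 0 0; -1 0 -0 0.001 0 0 0; -1 0 -0 0.001 0 0 0
--
```

Request:
{"op": "step_arm", "data": {
  "series": "-1 0 -0.01 0.25 0 0 0; -1 0 -0.01 0.5 0 0 0; -1 0 -0.01 0.75 0 0 0; -1 0 -0.01 0.9 0 0 0; -1 0 -0.01 0.98 0 0 0; -1 0 -0.01 0.98 0 0 0; -1 0 -0.01 0.98 0 0 0"
}}

```text
time: 35.25
tool_pos: [582.8, 152.3, 23.6]
tcp_rot: [3.14, 0.0, 2.09]
contact_force: [0.1, -0.2, 0.3]
grip_width: 91.9
finger_force: 0.0
```

Request:
{"op": "step_arm", "data": {
  "series": "1 0 0 0 0 0 0; 1 0 0 0 0 0 0; 1 0 0 0 0 0 0; 1 0 0 0 0 0 0; 1 0 0 0 0 0 0; 1 0 0 0 0 0 0; 1 0 0 0 0 0 0; 1 0 0 0 0 0 0; 1 0 0 0 0 0 0; 1 0 0 0 0 0 0"
}}

```text
time: 36.25
tool_pos: [582.3, 152.1, 22.9]
tcp_rot: [3.141, -0.0, 2.09]
contact_force: [-0.4, 0.6, 0.6]
grip_width: 44.5
finger_force: 30.0
```

Request:
{"op": "step_arm", "data": {
  "series": "1 0 0 -0.1 0 0 0; 1 0 0 -0.3 0 0 0; 1 0 0 -0.55 0 0 0; 1 0 0 -0.8 0 0 0; 1 0 0 -1 0 0 0; 1 0 0 -1 0 0 0; 1 0 0 -1 0 0 0"
}}

```text
time: 36.95
tool_pos: [582.0, 152.0, 102.8]
tcp_rot: [-3.142, -0.0, 2.09]
contact_force: [-0.8, 0.2, -2.2]
grip_width: 44.5
finger_force: 30.0
```

```bash
python3 -c "
from h import *
plan([(550,290,125,1.9),(431.8,367.0,110,1.747)],1,22)"
```

```text
1 0.244 0.073 -0.04 -0 -0 0.004; 1 0.488 0.146 -0.08 -0 -0 0.009; 1 0.731 0.22 -0.12 -0 -0 0.013; 1 0.975 0.293 -0.159 -0 -0 0.017
1 0.247 0.045 -0.039 -0 -0 0.004; 1 0.493 0.091 -0.079 -0 -0 0.009; 1 0.74 0.136 -0.118 -0 -0 0.013; 1 0.74 0.136 -0.118 -0 -0 0.013; 1 0.74 0.136 -0.118 -0 -0 0.013
--
1 0.195 -0.153 0.026 -0 -0 0.003; 1 0.39 -0.305 0.053 -0 -0 0.007; 1 0.585 -0.458 0.079 -0 -0 0.01; 1 0.78 -0.611 0.105 -0 -0 0.014; 1 0.975 -0.763 0.132 -0 -0 0.017
1 0.188 -0.183 0.028 -0 -0 0.004; 1 0.376 -0.366 0.056 -0 -0 0.007; 1 0.376 -0.366 0.056 -0 -0 0.007; 1 0.376 -0.366 0.056 -0 -0 0.007
--
```

Request:
{"op": "step_arm", "data": {
  "series": "1 0.24 0.07 -0.04 0 0 0.004; 1 0.49 0.15 -0.08 0 0 0.009; 1 0.73 0.22 -0.12 0 0 0.013; 1 0.98 0.29 -0.16 0 0 0.017"
}}

```text
time: 37.35
tool_pos: [562.5, 232.0, 114.2]
tcp_rot: [-3.139, -0.0, 1.982]
contact_force: [-0.6, -0.1, -1.5]
grip_width: 44.8
finger_force: 30.0
```

Request:
{"op": "step_arm", "data": {
  "series": "1 0.25 0.05 -0.04 0 0 0.004; 1 0.49 0.09 -0.08 0 0 0.009; 1 0.74 0.14 -0.12 0 0 0.013; 1 0.74 0.14 -0.12 0 0 0.013; 1 0.74 0.14 -0.12 0 0 0.013"
}}

```text
time: 37.85
tool_pos: [549.3, 290.2, 124.0]
tcp_rot: [-3.139, 0.0, 1.903]
contact_force: [0.0, 0.4, -2.0]
grip_width: 44.9
finger_force: 30.0
```

Request:
{"op": "step_arm", "data": {
  "series": "1 0.19 -0.15 0.03 0 0 0.003; 1 0.39 -0.3 0.05 0 0 0.007; 1 0.58 -0.46 0.08 0 0 0.01; 1 0.78 -0.61 0.1 0 0 0.014; 1 0.98 -0.76 0.13 0 0 0.017"
}}

```text
time: 38.35
tool_pos: [466.5, 343.8, 114.2]
tcp_rot: [-3.14, 0.001, 1.793]
contact_force: [0.0, -0.2, -1.3]
grip_width: 45.0
finger_force: 30.0
```

Request:
{"op": "step_arm", "data": {
  "series": "1 0.19 -0.18 0.03 0 0 0.004; 1 0.38 -0.37 0.06 0 0 0.007; 1 0.38 -0.37 0.06 0 0 0.007; 1 0.38 -0.37 0.06 0 0 0.007; 1 0.38 -0.37 0.06 0 0 0.007"
}}

```text
time: 38.85
tool_pos: [432.4, 367.0, 110.0]
tcp_rot: [3.141, 0.0, 1.75]
contact_force: [1.0, 0.3, -1.4]
grip_width: 44.9
finger_force: 30.0
```

```bash
python3 -c "
from h import *
plan([(431.9,366.3,45,1.747)],1,20)"
```

```text
1 -0.002 -0.002 0.203 0 0 0; 1 -0.003 -0.004 0.406 0 0 0; 1 -0.005 -0.006 0.609 0 0 0; 1 -0.007 -0.008 0.813 0 0 0.001; 1 -0.007 -0.008 0.813 0 0 0.001; 1 -0.007 -0.008 0.813 0 0 0.001
--
```

Request:
{"op": "step_arm", "data": {
  "series": "1 0 0 0.2 0 0 0; 1 -0.005 -0.005 0.4 0 0 0; 1 -0.007 -0.008 0.6 0 0 0.001; 1 -0.007 -0.008 0.75 0 0 0.001; 1 -0.007 -0.008 0.82 0 0 0.001; 1 -0.007 -0.008 0.82 0 0 0.001; 1 -0.007 -0.008 0.82 0 0 0.001"
}}

```text
time: 39.55
tool_pos: [431.4, 367.2, 45.0]
tcp_rot: [3.141, -0.0, 1.745]
contact_force: [-0.2, -0.7, -1.6]
grip_width: 44.8
finger_force: 30.0
```

```bash
python3 -c "
from h import *
plan([(431.9,366.3,36.5,1.747)],1,20)"
```

```text
1 -0.013 0.004 0.106 0 -0 -0; 1 -0.013 0.004 0.106 0 -0 -0; 1 -0.013 0.004 0.106 0 -0 -0
--
```

Request:
{"op": "step_arm", "data": {
  "series": "1 -0.01 0.005 0.05 0 0 0; 1 -0.01 0.005 0.09 0 0 0; 1 -0.01 0.005 0.11 0 0 0; 1 -0.01 0.005 0.12 0 0 0; 1 -0.01 0.005 0.125 0 0 0; 1 -0.01 0.005 0.125 0 0 0; 1 -0.01 0.005 0.125 0 0 0"
}}

```text
time: 40.25
tool_pos: [431.3, 366.4, 34.9]
tcp_rot: [-3.142, -0.0, 1.745]
contact_force: [-2.5, -1.8, 5.5]
grip_width: 44.5
finger_force: 30.0
```

Contact made; I release, retreat and go for the narrow jar.

Request:
{"op": "step_arm", "data": {
  "series": "0.3 0 0 0 0 0 0; -0.2 0 0 0 0 0 0; -0.6 0 0 0 0 0 0; -1 0 0 0 0 0 0; -1 0 0 0 0 0 0; -1 0 0 0 0 0 0; -1 0 0 0 0 0 0"
}}

```text
time: 40.95
tool_pos: [431.4, 366.4, 34.4]
tcp_rot: [3.142, -0.0, 1.745]
contact_force: [-0.3, 0.5, -0.2]
grip_width: 87.9
finger_force: 0.0
```

Request:
{"op": "step_arm", "data": {
  "series": "-1 0 0 -0.1 0 0 0; -1 0 0 -0.4 0 0 0; -1 0 0 -0.8 0 0 0; -1 0 0 -1 0 0 0; -1 0 0 -1 0 0 0; -1 0 0 -1 0 0 0"
}}

```text
time: 41.55
tool_pos: [431.2, 366.3, 114.5]
tcp_rot: [3.141, -0.0, 1.745]
contact_force: [0.2, 0.6, -0.3]
grip_width: 91.8
finger_force: 0.0
```

```bash
python3 lid.py 432 367 40 55 110 wn|head -1; python3 -c "
from h import *
plan([(555,300,120,1.9),(578,100.5,110,2.09)],-1,35)"
```

```text
((431.1567077636719, 367.1006774902344), 22.654983520507812) [430.9 368.6  50.9] 3880
-1 -0.254 0.325 -0.019 -0 0 -0.006; -1 -0.508 0.65 -0.037 -0 0 -0.012; -1 -0.762 0.975 -0.056 -0 0 -0.017
-1 -0.182 0.187 -0.012 -0 0 -0.004; -1 -0.363 0.373 -0.023 -0 0 -0.007; -1 -0.363 0.373 -0.023 -0 0 -0.007; -1 -0.363 0.373 -0.023 -0 0 -0.007
--
-1 -0.325 -0.071 0.017 0 0 -0.004; -1 -0.65 -0.142 0.033 0 0 -0.008; -1 -0.975 -0.212 0.05 0 0 -0.012
-1 -0.325 -0.097 0.017 0 0 -0.004; -1 -0.65 -0.194 0.034 0 0 -0.008; -1 -0.975 -0.291 0.051 0 0 -0.012
-1 -0.231 -0.089 0.012 0 0 -0.003; -1 -0.462 -0.178 0.025 0 0 -0.006; -1 -0.462 -0.178 0.025 0 0 -0.006; -1 -0.462 -0.178 0.025 0 0 -0.006
--
```

Request:
{"op": "step_arm", "data": {
  "series": "-1 -0.25 0.32 -0.02 0 0 -0.006; -1 -0.51 0.65 -0.04 0 0 -0.012; -1 -0.76 0.98 -0.06 0 0 -0.017"
}}

```text
time: 41.9
tool_pos: [519.2, 319.3, 117.7]
tcp_rot: [-3.139, 0.0, 1.854]
contact_force: [0.2, -0.1, -0.2]
grip_width: 92.3
finger_force: 0.0
```

Request:
{"op": "step_arm", "data": {
  "series": "-1 -0.18 0.19 -0.01 0 0 -0.004; -1 -0.36 0.37 -0.02 0 0 -0.007; -1 -0.36 0.37 -0.02 0 0 -0.007"
}}

```text
time: 42.2
tool_pos: [556.9, 298.8, 119.1]
tcp_rot: [-3.14, 0.001, 1.893]
contact_force: [0.4, 0.5, -0.7]
grip_width: 91.9
finger_force: 0.0
```

Request:
{"op": "step_arm", "data": {
  "series": "-1 -0.32 -0.07 0.02 0 0 -0.004; -1 -0.65 -0.14 0.03 0 0 -0.008; -1 -0.98 -0.21 0.05 0 0 -0.012"
}}

```text
time: 42.5
tool_pos: [563.2, 220.7, 115.6]
tcp_rot: [-3.139, -0.001, 1.973]
contact_force: [0.3, -0.7, -0.2]
grip_width: 91.4
finger_force: 0.0
```

Request:
{"op": "step_arm", "data": {
  "series": "-1 -0.32 -0.1 0.02 0 0 -0.004; -1 -0.65 -0.19 0.03 0 0 -0.008; -1 -0.98 -0.29 0.05 0 0 -0.012"
}}

```text
time: 42.8
tool_pos: [572.5, 139.4, 111.8]
tcp_rot: [-3.14, -0.001, 2.048]
contact_force: [-0.3, -0.1, 0.4]
grip_width: 91.8
finger_force: 0.0
```

Request:
{"op": "step_arm", "data": {
  "series": "-1 -0.23 -0.09 0.01 0 0 -0.003; -1 -0.46 -0.18 0.02 0 0 -0.006; -1 -0.46 -0.18 0.02 0 0 -0.006; -1 -0.46 -0.18 0.02 0 0 -0.006; -1 -0.46 -0.18 0.02 0 0 -0.006"
}}

```text
time: 43.3
tool_pos: [577.3, 101.6, 110.9]
tcp_rot: [-3.141, -0.001, 2.084]
contact_force: [-0.2, 0.6, -0.1]
grip_width: 91.8
finger_force: 0.0
```

```bash
python3 lid.py 578 100.5 34 50 26 wo
```

```text
((578.0083618164062, 100.49149322509766), 19.74300765991211) [577.2 101.5  42.9] 2826
-1 -0.004 -0 0.244 -0 -0 -0; -1 -0.008 -0 0.488 -0 -0 -0; -1 -0.012 -0 0.731 -0 -0 -0.001; -1 -0.015 -0 0.975 -0 -0 -0.001
-1 -0.001 -0 0.088 -0 -0 -0; -1 -0.001 -0 0.088 -0 -0 -0; -1 -0.001 -0 0.088 -0 -0 -0
--
```

Request:
{"op": "step_arm", "data": {
  "series": "-1 0 0 0.25 0 0 0; -1 -0.01 0 0.5 0 0 0; -1 -0.015 0 0.75 0 0 -0.001; -1 -0.015 0 0.9 0 0 -0.001; -1 -0.015 0 1 0 0 -0.001; -1 -0.015 0 1 0 0 -0.001; -1 -0.015 0 1 0 0 -0.001"
}}

```text
time: 44.05
tool_pos: [578.9, 99.6, 31.8]
tcp_rot: [3.141, 0.0, 2.09]
contact_force: [-0.2, -0.1, 0.4]
grip_width: 91.8
finger_force: 0.0
```

Request:
{"op": "step_arm", "data": {
  "series": "-1 0 0 0.05 0 0 0; -1 0 0 0.05 0 0 0; 1 0 0 0.05 0 0 0; 1 0 0 0.05 0 0 0; 1 0 0 0.05 0 0 0; 1 0 0 0.05 0 0 0; 1 0 0 0.05 0 0 0; 1 0 0 0.05 0 0 0; 1 0 0 0.05 0 0 0; 1 0 0 0.05 0 0 0; 1 0 0 0.05 0 0 0; 1 0 0 0.05 0 0 0"
}}

```text
time: 45.25
tool_pos: [578.5, 99.4, 27.3]
tcp_rot: [3.141, -0.0, 2.09]
contact_force: [0.1, -0.2, 0.1]
grip_width: 38.5
finger_force: 30.0
```

Request:
{"op": "step_arm", "data": {
  "series": "1 0 0 -0.1 0 0 0; 1 0 0 -0.3 0 0 0; 1 0 0 -0.55 0 0 0; 1 0 0 -0.8 0 0 0; 1 0 0 -1 0 0 0; 1 0 0 -1 0 0 0; 1 0 0 -1 0 0 0"
}}

```text
time: 45.95
tool_pos: [578.3, 99.3, 107.3]
tcp_rot: [3.141, 0.0, 2.09]
contact_force: [0.4, 0.2, -1.8]
grip_width: 38.5
finger_force: 30.0
```

```bash
python3 -c "
from h import *
plan([(550,290,130,1.9),(423.6,414.0,120,1.747)],1,22)"
```

```text
1 0.244 0.095 -0.031 0 0 0.003; 1 0.488 0.19 -0.062 0 0 0.007; 1 0.731 0.285 -0.092 0 0 0.01; 1 0.975 0.381 -0.123 0 0 0.013
1 0.244 0.073 -0.03 0 0 0.003; 1 0.488 0.145 -0.06 0 0 0.006; 1 0.731 0.218 -0.09 0 0 0.01; 1 0.975 0.29 -0.12 0 0 0.013
1 0.169 0.036 -0.02 0 0 0.002; 1 0.338 0.072 -0.041 0 0 0.004; 1 0.338 0.072 -0.041 0 0 0.004; 1 0.338 0.072 -0.041 0 0 0.004
--
1 0.244 -0.123 0.015 -0 -0 0.003; 1 0.488 -0.245 0.031 -0 -0 0.006; 1 0.731 -0.368 0.046 -0 -0 0.009; 1 0.975 -0.49 0.062 -0 -0 0.012
1 0.192 -0.116 0.013 -0 -0 0.002; 1 0.385 -0.231 0.025 -0 -0 0.005; 1 0.577 -0.347 0.038 -0 -0 0.007; 1 0.769 -0.462 0.051 -0 -0 0.01; 1 0.962 -0.578 0.063 -0 -0 0.012; 1 0.962 -0.578 0.063 -0 -0 0.012; 1 0.962 -0.578 0.063 -0 -0 0.012
--
```

Request:
{"op": "step_arm", "data": {
  "series": "1 0.24 0.09 -0.03 0 0 0.003; 1 0.49 0.19 -0.06 0 0 0.007; 1 0.73 0.29 -0.09 0 0 0.01; 1 0.98 0.38 -0.12 0 0 0.013"
}}

```text
time: 46.35
tool_pos: [565.1, 183.1, 115.5]
tcp_rot: [-3.139, -0.001, 2.007]
contact_force: [0.3, 0.0, 0.2]
grip_width: 38.2
finger_force: 30.0
```

Request:
{"op": "step_arm", "data": {
  "series": "1 0.24 0.07 -0.03 0 0 0.003; 1 0.49 0.15 -0.06 0 0 0.006; 1 0.73 0.22 -0.09 0 0 0.01; 1 0.98 0.29 -0.12 0 0 0.013"
}}

```text
time: 46.75
tool_pos: [552.8, 263.8, 125.0]
tcp_rot: [-3.139, -0.0, 1.926]
contact_force: [-0.2, -1.0, -0.7]
grip_width: 38.4
finger_force: 30.0
```

Request:
{"op": "step_arm", "data": {
  "series": "1 0.17 0.04 -0.02 0 0 0.002; 1 0.34 0.07 -0.04 0 0 0.004; 1 0.34 0.07 -0.04 0 0 0.004; 1 0.34 0.07 -0.04 0 0 0.004"
}}

```text
time: 47.15
tool_pos: [548.9, 290.4, 128.6]
tcp_rot: [-3.14, 0.0, 1.903]
contact_force: [-0.2, -0.8, -0.9]
grip_width: 38.6
finger_force: 30.0
```

Request:
{"op": "step_arm", "data": {
  "series": "1 0.24 -0.12 0.02 0 0 0.003; 1 0.49 -0.25 0.03 0 0 0.006; 1 0.73 -0.37 0.05 0 0 0.009; 1 0.98 -0.49 0.06 0 0 0.012"
}}

```text
time: 47.55
tool_pos: [486.5, 351.4, 124.2]
tcp_rot: [-3.14, 0.001, 1.825]
contact_force: [0.1, 0.4, -1.0]
grip_width: 38.6
finger_force: 30.0
```

Request:
{"op": "step_arm", "data": {
  "series": "1 0.19 -0.12 0.01 0 0 0.002; 1 0.38 -0.23 0.03 0 0 0.005; 1 0.58 -0.35 0.04 0 0 0.007; 1 0.77 -0.46 0.05 0 0 0.01; 1 0.95 -0.58 0.06 0 0 0.012; 1 0.95 -0.58 0.06 0 0 0.012; 1 0.95 -0.58 0.06 0 0 0.012; 1 0.95 -0.58 0.06 0 0 0.012"
}}

```text
time: 48.35
tool_pos: [423.6, 413.1, 120.0]
tcp_rot: [3.141, 0.0, 1.75]
contact_force: [-0.3, 0.4, -0.6]
grip_width: 38.8
finger_force: 30.0
```

```bash
python3 -c "
from h import *
plan([(423.8,412.8,48,1.747)],1,20)"
```

```text
1 -0.001 0 0.225 0 0 0; 1 -0.002 0.001 0.45 0 0 0; 1 -0.003 0.001 0.675 0 0 0; 1 -0.004 0.001 0.9 0 0 0.001; 1 -0.004 0.001 0.9 0 0 0.001; 1 -0.004 0.001 0.9 0 0 0.001
--
```

Request:
{"op": "step_arm", "data": {
  "series": "1 0 0 0.2 0 0 0; 1 0 0 0.4 0 0 0; 1 0 0 0.6 0 0 0; 1 0 0 0.78 0 0 0.001; 1 0 0 0.88 0 0 0.001; 1 0 0 0.9 0 0 0.001; 1 0 0 0.9 0 0 0.001"
}}

```text
time: 49.05
tool_pos: [423.3, 413.8, 48.3]
tcp_rot: [3.141, -0.0, 1.744]
contact_force: [-0.8, -0.7, -0.4]
grip_width: 38.8
finger_force: 30.0
```

```bash
python3 -c "
from h import *
plan([(423.8,412.8,40.5,1.747)],1,20)"
```

```text
1 -0.014 0.004 0.097 0 -0 -0; 1 -0.014 0.004 0.097 0 -0 -0; 1 -0.014 0.004 0.097 0 -0 -0
--
```

Request:
{"op": "step_arm", "data": {
  "series": "1 -0.012 0.005 0.05 0 0 0; 1 -0.012 0.005 0.08 0 0 0; 1 -0.012 0.005 0.1 0 0 0; 1 -0.012 0.005 0.11 0 0 0; 1 -0.012 0.005 0.115 0 0 0; 1 -0.012 0.005 0.115 0 0 0; 1 -0.012 0.005 0.115 0 0 0"
}}

```text
time: 49.75
tool_pos: [423.3, 413.2, 39.2]
tcp_rot: [3.141, -0.0, 1.745]
contact_force: [-1.1, -1.4, 4.2]
grip_width: 38.5
finger_force: 30.0
```

Request:
{"op": "step_arm", "data": {
  "series": "0.3 0 0 0 0 0 0; -0.2 0 0 0 0 0 0; -0.6 0 0 0 0 0 0; -1 0 0 0 0 0 0; -1 0 0 0 0 0 0; -1 0 0 0 0 0 0; -1 0 0 0 0 0 0"
}}

```text
time: 50.45
tool_pos: [423.4, 413.1, 38.8]
tcp_rot: [-3.142, -0.0, 1.745]
contact_force: [0.3, 0.6, 0.6]
grip_width: 82.2
finger_force: 0.0
```

Request:
{"op": "step_arm", "data": {
  "series": "-1 0 0 -0.1 0 0 0; -1 0 0 -0.4 0 0 0; -1 0 0 -0.8 0 0 0; -1 0 0 -1 0 0 0; -1 0 0 -1 0 0 0; -1 0 0 -1 0 0 0"
}}

```text
time: 51.05
tool_pos: [423.2, 413.0, 118.9]
tcp_rot: [3.141, -0.0, 1.745]
contact_force: [-0.9, -1.3, -0.5]
grip_width: 92.0
finger_force: 0.0
```

Request:
{"op": "step_arm", "data": {
  "series": "-1 -0.3 0.1 -0.3 0 0 0; -1 -0.6 0.2 -0.6 0 0 0; -1 -0.9 0.2 -0.9 0 0 0; -1 -0.9 0.2 -0.9 0 0 0; -1 -0.9 0.2 -0.9 0 0 0"
}}

```text
time: 51.55
tool_pos: [451.3, 344.6, 189.8]
tcp_rot: [-3.14, 0.0, 1.744]
contact_force: [-1.1, -0.6, -1.0]
grip_width: 91.9
finger_force: 0.0
```

```bash
python3 lid.py 424 414 51 60 150 wp|head -1;python3 lid.py 431.5 367 45 52.5 150 wp2|head -1; python3 - <<'E'
from h import *
p=vision.capture("side"); cv2.imwrite("pics/fin.png",cv2.resize(p["frame"][145:345,220:480],None,fx=3,fy=3,interpolation=cv2.INTER_CUBIC)[:,:,::-1])
E
```

```text
((425.6754455566406, 408.0403747558594), 25.965654373168945) [423.7 413.5  54.9] 1920
((430.9573974609375, 366.8567199707031), 22.574941635131836) [431.2 367.4  50.9] 2290
```

View pics/wp2.png

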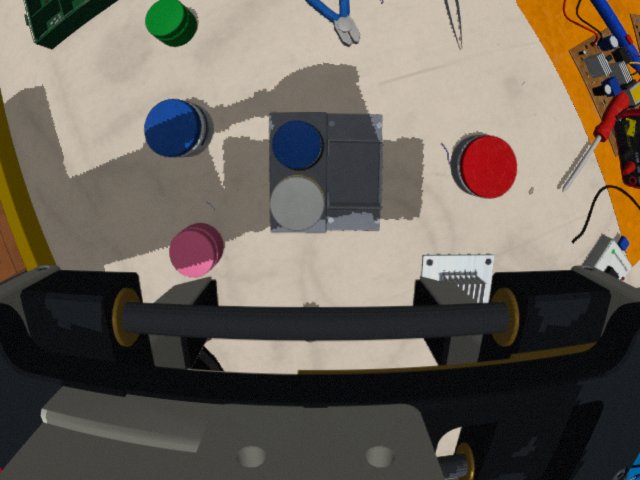

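Both jars are upright on their own discs, blue at (297,145) and white at (297,202), with centres within about 1.5 mm of where they started. The bay is empty, the sink sits on the pad at (460,285), and the tin is untouched at (488,166). I hand the job in.

```bash
python3 -c "
from h import *
print(order.close_job())"
```

```text
the job is handed in; nothing more can be done
None
```

The job is handed in at about 52 s: the sink is centred on the thermal pad to within about 0.5 mm, both jars are back upright on their own discs, and the tin and capacitor were never touched; the hand-in call gave no verdict.

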